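# Spacer strips and cover glass of a slab-gel casting cradle

### The arm

A 7-joint arm with a two-finger parallel gripper is mounted at the origin on a cart in front of the work surface, level with it; the furniture and walls round the work are solid. World frame = base frame: x ahead of the robot, y to its left, z up, the work surface at z = 0. Lengths are in m, angles in rad, forces in N, time in s.
With the tool pointing down it reaches from about 0.35 to 0.9 m from the base axis. Payload 8.1 kg.
Tool frame: the origin (TCP) lies at the very end of the fingers, on their centre line; the grasp point (between the pads) lies 19 mm behind it; z points along the fingers, x is the direction in which the jaws open and shut, and the axes are right-handed (so a half turn about z gives the same grasp; the last joint's range is limited). The gripper opens to 92 mm and grips with 3 to 60 N. Pads are 19 mm wide; open, the fingers measure 130 mm over their backs; the gripper's body (75 mm by 190 mm) begins 47 mm behind the grasp point.
Start: joints at [-1.333, 0.434, 0.025, 1.573, -0.012, 1.134, -0.075], TCP at [0.209, 0.589, 0.227] pointing down, gripper open.
Joint ranges: [-2.62, 2.62], [-0.44, 2.09], [-1.27, 1.32], [0.08, 2.57], [-1.32, 4.46], [0.12, 2], [-2.74, 2.74]. Speed limits (rad/s): [2.22, 2.22, 3.01, 3.01, 3.14, 3.14, 3.14].

### API

Orientations are given as a rotation vector (axis times angle).
In Python, from cell import status, viewer, arm gives the robot as it stands.
- The arm moves only by the tool jog_arm, never from a script. Its argument "commands" is text: rows parted by semicolons, each of 7 numbers parted by spaces: the closure, from -1 (fully open) to 1 (shut), then the shift along the world's x, y, z normalised to -1 to 1, where 1 is 0.3 m, then the turn, a rotation vector about the world's x, y, z normalised to -1 to 1, where 1 is 2 pi rad. In form: jaw dx dy dz wx wy wz; .... A call has exactly 5 rows; each row shifts and turns the commanded pose from where the row before left it; what a row does not reach is not made up. A row lasts 1/10 s, in which the tool goes at most 50 mm and 8.59 degrees, less where a joint would pass 70% of its speed; a pose out of reach is approached as far as the arm can. A call with a number of a shift or a turn outside -1 to 1 is refused whole. A call with a gripper value outside its range is refused whole. The fingers move at their own pace and stop on an object; "force" is the grip in N (left out, the last holds). Time passes only in rows, so rows that do not move let the fingers close, or fill a call up. It gives the time, the measured TCP pose, the force and the opening at its end, in the units of the state.
- status.observe(): the state, without advancing time (a new reading comes with each control period).
- viewer.get_image(name): name is "side" or "top"; returns a dict with "pixels" (420x560x3 uint8, red, green, blue), "z_map" (420x560 float32, m along the optical axis (not along the pixel's ray), 0 where there is no reading), "camera_matrix" (3x3 intrinsics, pixels), "R" (3x3) and "t" (3): a world point X has camera coordinates R X + t. Camera axes: x right, y down, z forward; pixel columns grow to the right and rows downward; lengths in m; the calibration is good to about 2 mm. A picture is of the moment at which its call begins.
- arm.sign_off(): hands the job in, once; it reports no verdict.
The state is a dict: "clock": time; "joints": joint angles; "dq": joint speeds; "joint_efforts": joint torques, N m; "position": TCP position; "ee_rot": TCP orientation; "force": force on the tool from outside, world axes, zero at the start; "ft_torque": the same for the moment, N m; "width": opening from 0.0 (shut) to 1.0 (fully open).
Only numpy, scipy, OpenCV 4.12 (cv2) and the standard library are available. Lean on these libraries where they do the work, as an engineer would, in place of code of your own. Each camera call takes 0.05 s, during which the arm holds its last target. There are 200 camera calls.

### The job

Set up the gel cassette dry: lay the two thick spacer strips lengthwise on the cradle's lower glass, one along each side, pushing each outward until it bears firmly but not hard against its adjustable side stop, and leave the thin strip out of it. Then, without ever lifting the cover glass, gently push it off its ledge over the spacers and against the sprung seal until its near end drops behind the lip, so that it lies level on both spacers, clear of the lower glass and held by the seal. Do not disturb the two vials on the bench.

Things in the scene. Friction and masses are not known exactly. Their poses are not given: they have to be found in the camera images.
- cradle: Fixed grey casting cradle, 162 mm wide (its x), 375 long (its y). Origin on the bench under the middle of the lip; +y is the way the cover slides. At y -164 to 0 is the loading ledge, a smooth aluminium top 146 wide at z = 40. At y 0 to 156 is the bed with the lower glass. At y = 156 a low fence (top z = 34) stops the spacers, below the seal bar.
- lip (a point): Middle of the lip's top edge: the lip is the upright end face of the ledge toward the bed, at cradle y = 0, z = 40 mm. Axes of the cradle.
- bed_mid (a point): Middle of the top of the bed's glass, at cradle x = 0, y = 78, z = 26 mm; axes of the cradle.
- stops: Carrier of the two side stops, origin and axes of the cradle. Each stop is a low aluminium strip along the bed (cradle y 15 to 143), 4 mm wide, top 8 above the lower glass, on pins through the guide. Each was set and locked on its own: its inner face is anywhere from 44 to 60 from the middle line (x). The state does not tell where: see it or feel for it.
- guides: The two aluminium guides of the cover along the bed, outside the stops, fixed to the cradle; origin and axes of the cradle. Inner faces at x = -65 and x = +65 mm, tops at z = 41. Their mouths at y -12 to 20 flare outward to about x = -78 and +78, tops at z = 49, to lead the cover in.
- lower_glass: Clear lower glass fixed in the bed, 130 x 156 x 6 mm, its top 26 above the bench; origin on its underside at the lip, axes of the cradle. The cover must never touch it; spacers and fingers may.
- seal (a joint): Sprung seal bar with a black rubber face across the far end of the bed, 35 to 51 mm above the bench. 0 at rest, face at cradle y = 156; gives way to +y by up to 9 mm (value in m). Starts to move at about 2 N, 0.5 N more per mm; damped, so it comes back at only some 20 mm/s. With the cover home it stays pressed in about 4 mm.
- cover: Loose clear cover glass with greenish edges, 126 mm wide (its x), 160 long (its y), 8 thick, about 0.4 kg, lying a little askew on the ledge, +y end toward the bed. Origin at the centre of its underside. It runs between the guides with 2 mm to spare a side. Once its middle is past the lip its leading end dips 4 mm on to the spacers.
- cover_tail (a point): Middle of the cover's near (-y) bottom edge, the edge to push on; axes of the cover. At the start it stands 10 to 21 mm out beyond the ledge's outer end. Fingers that push it pass just above the ledge. When it is 0 to 5 past the lip (seal pressed 4 to 9) it drops 4 on to the spacers as soon as the fingers draw back from it.
- cover_head (a point): Middle of the cover's leading (+y) bottom edge; axes of the cover.
- spacer_a_mid (a point): Centre of a thick spacer: loose plain grey plastic strip 140 mm long (its x), 14 wide (its y), 10 thick, 45 g, lying flat on the bench. Fingers that hold it across its width do not fit between it and a stop: lay it farther in, then push it out sideways till it bears on the stop (10 N is plenty, over 30 N is jammed).
- spacer_b_mid (a point): Centre of the other thick spacer, the same in all respects; either may go on either side.
- spacer_thin_mid (a point): Centre of the thin spacer, 140 x 14 x 5 mm, of the same look; it does not belong in this cassette and stays on the bench.
- vial_open: Uncapped clear vial, 22 mm across, 45 tall, loose bystander on the bench; origin at the centre of its foot.
- vial_brown: Clear vial with a dark grey cap, 22 mm across, 51 tall, loose bystander on the bench; origin at the centre of its foot.
Things that resemble listed ones, but are neither listed nor needed, are in the scene too. What is shaped like the part that bears spacer_b_mid but purple is not meant. Several things have the shape of the cover; the one meant has the colours described above.

How it is judged:
By the outcome, as a careful person would: the job done as asked, in the order asked, and still so for the second after the job is handed in, with the robot touching nothing.
It also fails if it takes over 72 s, if anything falls off the work surface, if the arm or the gripper's body presses on something with over 40 N, if the wrist force passes 120 N, or if a joint passes its speed limit or range.

## Working session

There is one attempt and no reset: what is moved stays moved. The work goes in short steps, Python scripts to look and compute and a tool call to move; the robot and the scene stay as the last step left them, time stands still between calls to the robot, and variables do not carry over. Pictures are saved under pics/ and viewed, about 8 in all and at most 12, crops included, and the job is handed in when it is done.

Besides the shell and the picture viewer there is one more tool, called after "Call:" by a JSON object that holds its "api" and its "payload", one argument or row to a line. jog_arm: Moves the arm, as the interface text tells. Scaled input: -1 to 1 covers 0.3 m each way for a shift and 2 pi rad each way for a turn. Its arguments: {"type":"object","properties":{"commands":{"type":"string"},"force":{"type":"number"}},"required":["commands"]}

```bash
ls; mkdir -p pics
cat > h.py <<'E'
import numpy as np, cv2
from cell import status, viewer, arm
def grab(n):
    d=viewer.get_image(n); return d
def save(d,f,box=None,s=1):
    im=d["pixels"][:,:,::-1]
    if box: im=im[box[1]:box[3],box[0]:box[2]]
    cv2.imwrite("pics/"+f,cv2.resize(im,None,fx=s,fy=s,interpolation=cv2.INTER_CUBIC))
def ray(d,uv,z):
    K,R,t=d["camera_matrix"],d["R"],d["t"]
    uv=np.atleast_2d(uv).astype(float)
    r=(np.linalg.inv(K)@np.c_[uv,np.ones(len(uv))].T).T@R
    c=-R.T@t
    return c+r*((z-c[2])/r[:,2])[:,None]
def cloud(d):
    K,R,t=d["camera_matrix"],d["R"],d["t"]; Z=d["z_map"]
    v,u=np.mgrid[:Z.shape[0],:Z.shape[1]]
    p=np.stack([u,v,np.ones_like(u)],-1)@np.linalg.inv(K).T*Z[...,None]
    return (p-t)@R
def proj(d,X):
    q=(d["R"]@np.atleast_2d(X).T).T+d["t"]; q=q@d["camera_matrix"].T
    return q[:,:2]/q[:,2:]
E
python3 - <<'E'
from h import *
for n in("top","side"):
    d=grab(n); save(d,n+"0.png",s=1.4)
    print(n,d["camera_matrix"],d["R"],-d["R"].T@d["t"])
    np.savez(n+"0.npz",**d)
print(status.observe())
E
```

```text
pics
top [[386.26323041   0.         283.51756685]
 [  0.         386.26323041 209.80418725]
 [  0.           0.           1.        ]] [[-0.01506434 -0.99967829  0.02040534]
 [-0.99659631  0.01335744 -0.08134722]
 [ 0.08104849 -0.02156133 -0.99647692]] [0.48367852 0.11284802 1.38121834]
side [[414.00011787   0.         276.06232347]
 [  0.         414.00011787 209.74640906]
 [  0.           0.           1.        ]] [[-0.96136192 -0.27429804  0.02332035]
 [-0.17878643  0.55769972 -0.81055933]
 [ 0.20932909 -0.78341024 -0.58519205]] [0.30964795 1.15686899 0.87185675]
{'clock': 0.1, 'joints': array([-1.33262135,  0.43514601,  0.02498136,  1.57396977, -0.011614  ,
        1.13402043, -0.07511962]), 'dq': array([ 6.87172851e-04,  3.20989758e-05,  4.40118102e-04, -3.70271207e-03,
        2.62340310e-03,  9.40326413e-05, -3.77867066e-04]), 'joint_efforts': array([ 3.19370854e-03, -6.69123816e+01,  9.87966210e-01, -3.15145218e+01,
       -6.05212105e-02,  3.74201545e-02,  6.64868276e-05]), 'position': array([0.20878525, 0.58862071, 0.22604213]), 'ee_rot': array([ 2.56530655e+00,  1.81194603e+00, -1.68035598e-03]), 'force': array([ 0.60493811, -0.21199841, -0.3173583 ]), 'ft_torque': array([-0.01770785,  0.01697183,  0.04318786]), 'width': 1.0027120020715765}
```

View pics/top0.png

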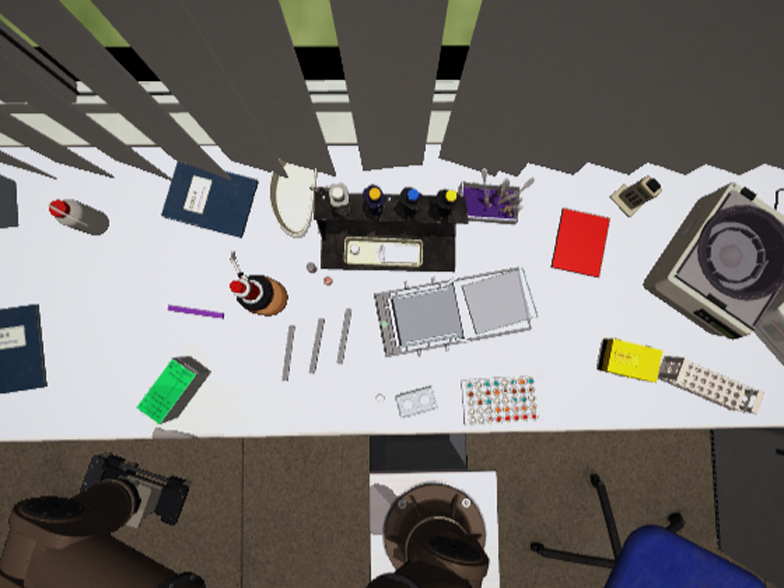

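View pics/side0.png

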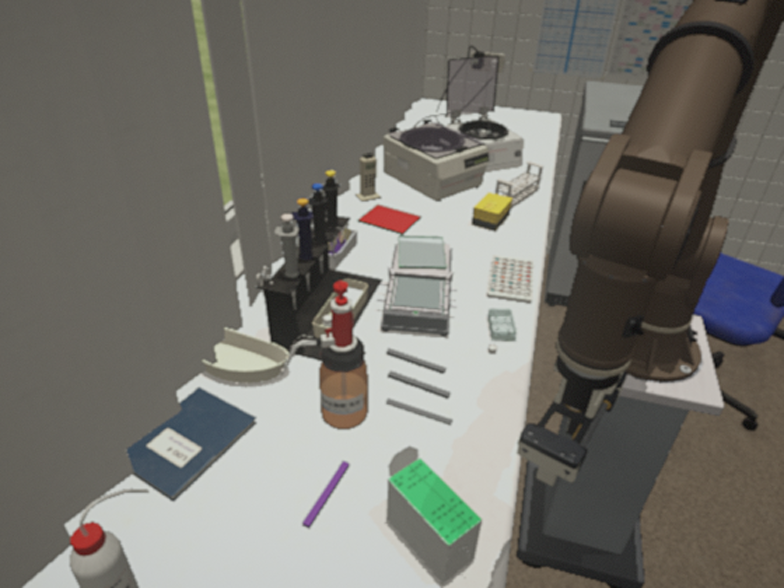

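Top view (in 1.4× pixels) shows the cradle at about (455,312) with its seal end on the left. The grey strips are at (288,352), (316,345) and (344,336). The purple decoy is at (195,312), and the red sheet and blue books are cover look-alikes. The vials are probably at (311,267) and (380,398). Next I'll take a close crop with depth.

Run:
```python
from h import *
for n,box in(("top",(190,170,400,310)),):
    d=dict(np.load(n+"0.npz")); save(d,n+"1.png",box,3.8)
d=dict(np.load("top0.npz")); P=cloud(d)
hsv=cv2.cvtColor(d["pixels"],cv2.COLOR_RGB2HSV)
m=((hsv[...,2]<190)&(hsv[...,1]<60)).astype(np.uint8); m[:, :190]=0; m[:215]=0; m[280:]=0; m[:,260:]=0
c,_=cv2.findContours(m,cv2.RETR_EXTERNAL,cv2.CHAIN_APPROX_NONE)
for k in c:
    if cv2.contourArea(k)<60: continue
    mm=np.zeros_like(m); cv2.drawContours(mm,[k],-1,1,-1); 
    z=P[mm>0][:,2]; pts=ray(d,k[:,0].astype(float),0.008)[:,:2]
    (cx,cy),wh,a=cv2.minAreaRect((pts*1000).astype(np.float32)); yx=np.argwhere(mm)[:,::-1]
    q=ray(d,yx,0.008)[:,:2]; u=np.linalg.svd(q-q.mean(0),full_matrices=0)[2][0]
    print("strip px",yx.mean(0).round(),"ctr",q.mean(0).round(4),"wh",wh,"dir deg",np.degrees(np.arctan2(u[1],u[0]))%180,"z pct",np.percentile(z,[10,50,80,95]).round(4))
# cradle region heights
for u,v in [(222,190),(234,200),(271,284)]:
    z=P[v-5:v+6,u-5:u+6]; print((u,v),z.reshape(-1,3)[z[...,2].argmax()].round(3), np.percentile(z[...,2],[5,50,95]).round(3))
```

```text
strip px [206. 252.] ctr [0.4515 0.3595] wh (16.580291748046875, 138.6392364501953) dir deg 172.62306603675054 z pct [0.0006 0.0049 0.0074 0.0099]
strip px [226. 247.] ctr [0.4681 0.2884] wh (16.708419799804688, 140.13299560546875) dir deg 169.42671959528735 z pct [0.0028 0.0099 0.0124 0.0149]
strip px [245. 240.] ctr [0.4907 0.2194] wh (16.537105560302734, 140.1788330078125) dir deg 169.777172642303 z pct [0.0031 0.01   0.0132 0.0158]
(222, 190) [0.663 0.299 0.056] [-0.003  0.004  0.053]
(234, 200) [0.631 0.251 0.052] [-0.003  0.002  0.045]
(271, 284) [0.484 0.113 1.381] [-0.003  0.002  0.014]
```

View pics/top1.png

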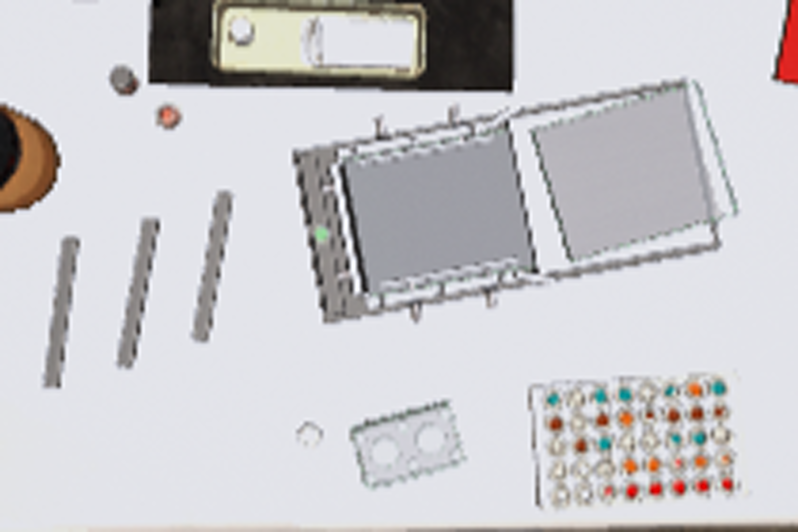

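Strip heights read about 10, 10 and 5 mm. The leftmost strip (crop (62,312)) is the thin one, so the thick ones are at crop (140,292) and (213,265). Brown vial (grey cap) is at crop (123,78), open vial at (310,433), and an orange-capped thing at (168,117). Next is the cradle frame.

Run:
```python
from h import *
d=dict(np.load("top0.npz")); P=cloud(d)
f=lambda L:np.array([[190+(x+.5)/3.8-.5,170+(y+.5)/3.8-.5] for x,y in L])
far=f([(688,81),(720,247)]); seal=f([(295,152),(328,321)]); lipL=f([(512,122),(537,272)]); fence=f([(342,165),(365,293)]); cov=f([(690,80),(736,215),(572,260),(533,128)])
for z in(0,.04): 
    a=ray(d,far,z)[:,:2];print("far",z,a.round(4).tolist(),np.linalg.norm(a[0]-a[1]))
for z in(0,.02,.05):
    b=ray(d,seal,z)[:,:2];print("seal",z,b.round(4).tolist(),np.linalg.norm(b[0]-b[1]))
a=ray(d,lipL,.026)[:,:2];print("lip",a.tolist(),np.linalg.norm(a[0]-a[1]))
a=ray(d,fence,.03)[:,:2];print("fence",a.tolist(),np.linalg.norm(a[0]-a[1]))
c=ray(d,cov,.048)[:,:2];print("cover",c.round(4).tolist(),[np.linalg.norm(c[i]-c[i-1]).round(4) for i in range(4)])
# depth heights map in approximate cradle frame
m=(P[...,2]>.03)&(P[...,2]<.06)&(P[...,0]>.38)&(P[...,0]<.72)&(P[...,1]<.19)&(P[...,1]>-.3)
v=np.zeros(m.shape,np.uint8); v[m]=255
cc,_=cv2.findContours(v,cv2.RETR_EXTERNAL,cv2.CHAIN_APPROX_NONE); k=max(cc,key=cv2.contourArea)
q=P[m]; print(cv2.minAreaRect((ray(d,k[:,0],.04)[:,:2]*1000).astype(np.float32)), cv2.contourArea(k))
h=np.clip((P[...,2]+.005)/.065*255,0,255).astype(np.uint8)
big=cv2.resize(cv2.applyColorMap(h,cv2.COLORMAP_JET)[180:270,260:400],None,fx=5,fy=5,interpolation=cv2.INTER_NEAREST)
s=dict(np.load("side0.npz")); sd=cv2.resize(s["pixels"][160:245,260:340,::-1],None,fx=6,fy=5.3,interpolation=cv2.INTER_CUBIC)
cv2.imwrite("pics/h1.png",big); save(s,"side1.png",(265,160,335,245),7)
```

```text
far 0 [[0.6603, -0.2336], [0.5021, -0.2587]] 0.16017860228583355
far 0.04 [[0.6552, -0.2236], [0.5015, -0.2479]] 0.15553983960495144
seal 0 [[0.5974, 0.1412], [0.4384, 0.1122]] 0.16160587760838996
seal 0.02 [[0.5958, 0.1408], [0.4391, 0.1123]] 0.15926582936423297
seal 0.05 [[0.5933, 0.1402], [0.4401, 0.1123]] 0.15575575699799743
lip [[0.6205763420218442, -0.06131629712849716], [0.48119631342386643, -0.0811424702528684]] 0.1407830583299377
fence [[0.5823323580772438, 0.09741460467438999], [0.46440102856452165, 0.07800707941932435]] 0.11951757409337033
cover [[0.655, -0.2235], [0.5304, -0.2615], [0.4916, -0.1102], [0.6126, -0.0776]] [np.float64(0.1519), np.float64(0.1303), np.float64(0.1562), np.float64(0.1253)]
((555.81005859375, -59.94279479980469), (182.9788818359375, 386.84027099609375), 14.240567207336426) 4387.5
```

View pics/side1.png

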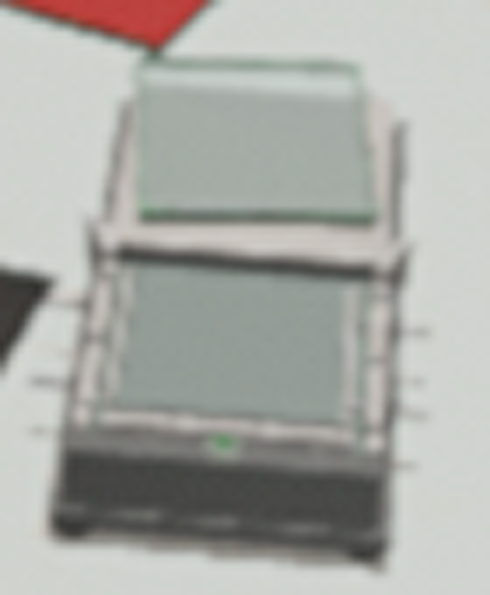

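Side crop: the cradle's ledge and cover are clear. The cover is skewed about 5–6°, and its tail overhangs the ledge by about 15 mm. The stops show as pale strips at crop x≈125 and 345. My cradle estimate is lip (0.5505,-0.0715) with +y at 99.55°. I'm going above the nearest thick strip (0.491,0.219), jaw at 79.8°.

Call:
{"api": "jog_arm", "payload": {
  "commands": "-1 0.0627 -0.0821 -0.028 0 0 0.00174; -1 0.0627 -0.0821 -0.028 0 0 0.00174; -1 0.0627 -0.0821 -0.028 0 0 0.00174; -1 0.0627 -0.0821 -0.028 0 0 0.00174; -1 0.0627 -0.0821 -0.028 0 0 0.00174"
}}

```text
clock: 0.6
position: [0.3035, 0.4646, 0.1841]
ee_rot: [2.515, 1.882, -0.001]
force: [-0.0, 0.5, 0.0]
width: 0.997
```

Call:
{"api": "jog_arm", "payload": {
  "commands": "-1 0.0627 -0.0821 -0.028 0 0 0.00174; -1 0.0627 -0.0821 -0.028 0 0 0.00174; -1 0.0627 -0.0821 -0.028 0 0 0.00174; -1 0.0627 -0.0821 -0.028 0 0 0.00174; -1 0.0627 -0.0821 -0.028 0 0 0.00174"
}}

```text
clock: 1.1
position: [0.3975, 0.3415, 0.1422]
ee_rot: [2.463, 1.951, -0.001]
force: [0.3, 0.3, -0.6]
width: 0.997
```

Call:
{"api": "jog_arm", "payload": {
  "commands": "-1 0.0627 -0.0821 -0.028 0 0 0.00174; -1 0.0627 -0.0821 -0.028 0 0 0.00174; -1 0.0627 -0.0821 -0.028 0 0 0.00174; -1 0.0627 -0.0821 -0.028 0 0 0.00174; -1 0.0627 -0.0821 -0.028 0 0 0.00174"
}}

```text
clock: 1.6
position: [0.4915, 0.2185, 0.1002]
ee_rot: [-2.408, -2.017, 0.001]
force: [0.2, -0.0, -0.3]
width: 1.0
```

Call:
{"api": "jog_arm", "payload": {
  "commands": "0.15 0 0 0 0 0 0; 0.15 0 0 0 0 0 0; 0.15 0 0 -0.1 0 0 0; 0.15 0 0 -0.1 0 0 0; 0.15 0 0 0 0 0 0",
  "force": 20
}}

```text
clock: 2.1
position: [0.488, 0.2199, 0.038]
ee_rot: [-2.405, -2.018, 0.009]
force: [-0.3, -0.4, -0.7]
width: 0.613
```

Run:
```python
from h import *
d=grab("side"); save(d,"s2.png",(230,210,380,330),4)
o=status.observe(); print(o["position"],o["width"])
P=cloud(dict(np.load("side0.npz")))
```

```text
[0.48913828 0.22027623 0.03981843] 0.5709938287832551
```

View pics/s2.png

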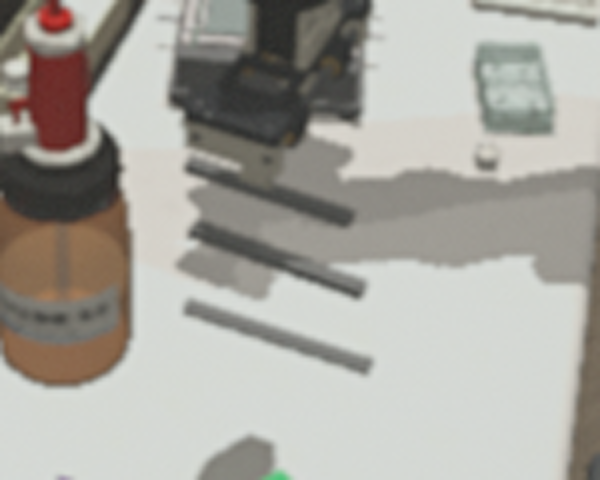

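Fingers straddle the near strip at its middle (crop (262,180)), with the second strip clear. Descending and gripping.

Call:
{"api": "jog_arm", "payload": {
  "commands": "0.15 0 0 0 0 0 0; 0.15 0 0 -0.06 0 0 0; 0.15 0 0 -0.06 0 0 0; 1 0 0 0 0 0 0; 1 0 0 0 0 0 0"
}}

```text
clock: 2.65
position: [0.4916, 0.2202, 0.006]
ee_rot: [2.409, 2.017, 0.002]
force: [0.4, -0.8, 0.8]
width: 0.301
```

Call:
{"api": "jog_arm", "payload": {
  "commands": "1 0 0 0 0 0 0; 1 0 0 0 0 0 0; 1 0 0 0 0 0 0; 1 0 0 0 0 0 0; 1 0 0 0.1 0 0 0"
}}

```text
clock: 3.15
position: [0.4893, 0.2187, 0.0331]
ee_rot: [-2.408, -2.016, 0.007]
force: [-1.0, 1.2, -0.9]
width: 0.147
```

Call:
{"api": "jog_arm", "payload": {
  "commands": "1 0 0 0.1333 0 0 0; 1 0 0 0.1333 0 0 0; 1 0.0179 -0.07 0 0 0 -0.0195; 1 0.0179 -0.07 0 0 0 -0.0195; 1 0.0179 -0.07 0 0 0 -0.0195"
}}

```text
clock: 3.65
position: [0.5075, 0.1561, 0.1157]
ee_rot: [-2.74, -1.536, -0.003]
force: [-0.8, -0.0, -0.5]
width: 0.146
```

Call:
{"api": "jog_arm", "payload": {
  "commands": "1 0.0179 -0.07 0 0 0 -0.0195; 1 0.0179 -0.07 0 0 0 -0.0195; 1 0.0179 -0.07 0 0 0 -0.0195; 1 0.0179 -0.07 0 0 0 -0.0195; 1 0.0179 -0.07 0 0 0 -0.0195"
}}

```text
clock: 4.15
position: [0.5342, 0.0509, 0.1152]
ee_rot: [-3.076, -0.638, -0.001]
force: [-0.7, 0.3, -0.8]
width: 0.146
```

Call:
{"api": "jog_arm", "payload": {
  "commands": "1 0.0179 -0.07 0 0 0 -0.0195; 1 0.0179 -0.07 0 0 0 -0.0195; 1 0 0 -0.08 0 0 0; 1 0 0 -0.08 0 0 0; 1 0 0 0 0 0 0"
}}

```text
clock: 4.65
position: [0.5428, 0.0096, 0.0648]
ee_rot: [-3.13, -0.264, 0.007]
force: [0.3, 0.4, -0.2]
width: 0.147
```

Run:
```python
from h import *
d=grab("side"); save(d,"s3.png",(245,150,355,255),5.5)
o=status.observe(); print(o["position"],o["ee_rot"],o["width"])
O=np.array([.5505,-.0715]);t=np.radians(9.55);c,s=np.cos(t),np.sin(t)
W=lambda x,y,z:[O[0]+c*x-s*y,O[1]+s*x+c*y,z]
for p in [(-.065,.02,.041),(.065,.02,.041),(-.065,.15,.041),(.065,.15,.041),(0,0,.04),(-.073,-.164,.04),(.073,-.164,.04)]:
    q=proj(d,W(*p))[0]; print(p,"side crop px",((q-[245,150]+.5)*5.5).round(0), "top crop",((proj(dict(np.load('top0.npz')),W(*p))[0]-[190,170]+.5)*3.8).round())
```

```text
[0.54371063 0.0096219  0.06617665] [-3.13033324 -0.26455889  0.00408792] 0.1474169759274501
(-0.065, 0.02, 0.041) side crop px [402. 273.] top crop [519. 271.]
(0.065, 0.02, 0.041) side crop px [203. 257.] top crop [493. 131.]
(-0.065, 0.15, 0.041) side crop px [396. 394.] top crop [379. 297.]
(0.065, 0.15, 0.041) side crop px [181. 376.] top crop [354. 156.]
(0, 0, 0.04) side crop px [304. 250.] top crop [527. 197.]
(-0.073, -0.164, 0.04) side crop px [421. 131.] top crop [718. 243.]
(0.073, -0.164, 0.04) side crop px [218. 116.] top crop [686.  87.]
```

View pics/s3.png

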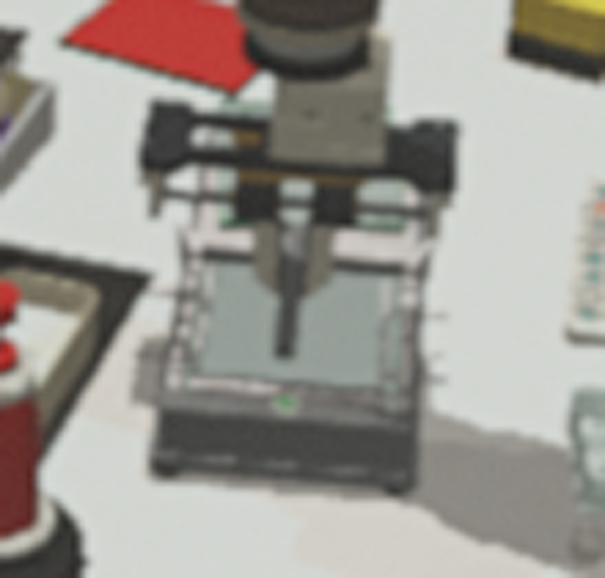

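The strip hangs above the bed, aligned with the cradle axis, its end (crop (287,355)) short of the fence (y≈385). The model projections match the image. Lowering and releasing.

Call:
{"api": "jog_arm", "payload": {
  "commands": "1 0 0 -0.05 0 0 0; 1 0 0 -0.04 0 0 0; 1 0 0 -0.02 0 0 0; 1 0 0 -0.008 0 0 0; 1 0 0 0 0 0 0"
}}

```text
clock: 5.2
position: [0.5446, 0.0098, 0.0319]
ee_rot: [-3.13, -0.265, 0.001]
force: [-1.8, 1.6, 3.0]
width: 0.149
```

Call:
{"api": "jog_arm", "payload": {
  "commands": "0.4 0 0 0 0 0 0; 0.4 0 0 0 0 0 0; 0.4 0 0 0.1 0 0 0; 0.4 0 0 0.1 0 0 0; -1 -0.05 -0.01 0 0 0 0.0208"
}}

```text
clock: 5.7
position: [0.5339, 0.007, 0.0949]
ee_rot: [3.105, 0.47, 0.012]
force: [0.1, -1.0, -0.6]
width: 0.345
```

Call:
{"api": "jog_arm", "payload": {
  "commands": "-0.74 -0.028 -0.005 0 0 0 0.0208; -0.74 0 0 0 0 0 0.0208; -0.74 0 0 0 0 0 0.0208; -0.74 0 0 0 0 0 0.0208; -0.74 0 0 0 0 0 0.0208"
}}

```text
clock: 6.2
position: [0.5216, 0.005, 0.0916]
ee_rot: [2.788, 1.448, 0.001]
force: [-0.3, 0.2, -0.1]
width: 0.771
```

Call:
{"api": "jog_arm", "payload": {
  "commands": "-0.74 0 0 0 0 0 0.0208; -0.74 0 0 0 0 0 0.0208; -0.74 0 0 0 0 0 0.0208; -0.74 0 0 0 0 0 0.0208; -0.74 0 0 0 0 0 0.0208"
}}

```text
clock: 6.7
position: [0.5216, 0.005, 0.0915]
ee_rot: [2.176, 2.266, 0.0]
force: [0.8, 0.4, 0.5]
width: 0.871
```

Run:
```python
from h import *
o=status.observe(); print(o["position"],o["ee_rot"],o["width"],o["joints"].round(2), np.degrees(2*np.arctan2(o["ee_rot"][1],o["ee_rot"][0])),o["force"])
```

```text
[0.52158617 0.00498658 0.09153135] [2.17552443e+00 2.26583430e+00 4.00906960e-04] 0.8713163322486805 [-0.13  0.43  0.03  1.98 -0.02  0.73  1.52] 92.32976521950668 [0.79838961 0.35248424 0.53137442]
```

Call:
{"api": "jog_arm", "payload": {
  "commands": "-0.74 0 0 0 0 0 0.02; -0.74 0 0 -0.1 0 0 0; -0.74 0 0 -0.08 0 0 0; -0.74 0 0 -0.025 0 0 0; -0.74 0 0 0 0 0 0"
}}

```text
clock: 7.2
position: [0.5207, 0.005, 0.0291]
ee_rot: [-2.035, -2.392, 0.002]
force: [-0.9, -0.1, 0.3]
width: 0.872
```

Call:
{"api": "jog_arm", "payload": {
  "commands": "-0.74 0.0197 0.0033 0 0 0 0; -0.74 0.0263 0.0044 0 0 0 0; -0.74 0.0263 0.0044 0 0 0 0; -0.74 0.0263 0.0044 0 0 0 0; -0.74 0 0 0 0 0 0"
}}

```text
clock: 7.7
position: [0.5528, 0.0105, 0.0302]
ee_rot: [2.034, 2.392, 0.002]
force: [0.5, -0.0, -1.0]
width: 0.872
```

Call:
{"api": "jog_arm", "payload": {
  "commands": "-0.74 0.0033 0.00055 0 0 0 0; -0.74 0.0033 0.00055 0 0 0 0; -0.74 0.0033 0.00055 0 0 0 0; -0.74 0.0033 0.00055 0 0 0 0; -0.74 0.0033 0.00055 0 0 0 0"
}}

```text
clock: 8.2
position: [0.5558, 0.0108, 0.0298]
ee_rot: [-2.035, -2.393, 0.0]
force: [-1.1, 0.3, 0.4]
width: 0.873
```

Call:
{"api": "jog_arm", "payload": {
  "commands": "-0.74 0.0033 0.00055 0 0 0 0; -0.74 0.0033 0.00055 0 0 0 0; -0.74 0.0033 0.00055 0 0 0 0; -0.74 0.0033 0.00055 0 0 0 0; -0.74 0.0033 0.00055 0 0 0 0"
}}

```text
clock: 8.7
position: [0.561, 0.0117, 0.0298]
ee_rot: [-2.035, -2.393, -0.0]
force: [0.7, 0.4, -0.0]
width: 0.87
```

Call:
{"api": "jog_arm", "payload": {
  "commands": "-0.74 0.0033 0.00055 0 0 0 0; -0.74 0.0033 0.00055 0 0 0 0; -0.74 0.0033 0.00055 0 0 0 0; -0.74 0.0033 0.00055 0 0 0 0; -0.74 0 0 0 0 0 0"
}}

```text
clock: 9.2
position: [0.565, 0.0124, 0.0298]
ee_rot: [2.035, 2.393, 0.0]
force: [0.6, 0.1, -0.0]
width: 0.871
```

Call:
{"api": "jog_arm", "payload": {
  "commands": "-0.74 0.0033 0.00055 0 0 0 0; -0.74 0.0033 0.00055 0 0 0 0; -0.74 0.0033 0.00055 0 0 0 0; -0.74 0.0033 0.00055 0 0 0 0; -0.74 0 0 0 0 0 0"
}}

```text
clock: 9.7
position: [0.569, 0.0131, 0.0298]
ee_rot: [2.035, 2.393, 0.0]
force: [0.1, -0.3, 0.6]
width: 0.874
```

Run:
```python
from h import *
d=grab("side"); save(d,"s4.png",(245,170,355,255),7)
```

```text
(no output)
```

View pics/s4.png

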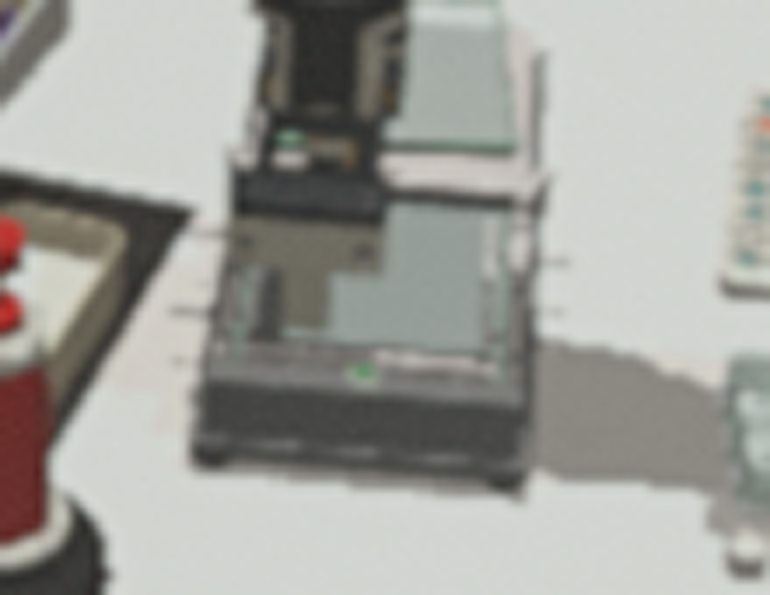

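The strip (crop (268,300)) is being pushed squarely by the finger and is a few mm short of the stop (about x=248). Continuing.

Call:
{"api": "jog_arm", "payload": {
  "commands": "-0.74 0.0033 0.00055 0 0 0 0; -0.74 0.0033 0.00055 0 0 0 0; -0.74 0.0033 0.00055 0 0 0 0; -0.74 0 0 0 0 0 0; -0.74 0 0 0 0 0 0"
}}

```text
clock: 10.25
position: [0.5703, 0.0132, 0.0296]
ee_rot: [-2.034, -2.392, 0.003]
force: [-5.9, -0.5, 4.2]
width: 0.869
```

Call:
{"api": "jog_arm", "payload": {
  "commands": "-0.74 0.0033 0.00055 0 0 0 0; -0.74 0 0 0 0 0 0; -0.74 0 0 0 0 0 0; -0.74 0 0 0 0 0 0; -0.74 0 0 0 0 0 0"
}}

```text
clock: 10.75
position: [0.5704, 0.0132, 0.0294]
ee_rot: [-2.033, -2.391, 0.005]
force: [-7.5, -1.4, 6.3]
width: 0.864
```

Call:
{"api": "jog_arm", "payload": {
  "commands": "-0.74 0.002 0.0003 0 0 0 0; -0.74 0 0 0 0 0 0; -0.74 0 0 0 0 0 0; -0.74 0 0 0 0 0 0; -0.74 0 0 0 0 0 0"
}}

```text
clock: 11.25
position: [0.5705, 0.0132, 0.0294]
ee_rot: [-2.033, -2.391, 0.006]
force: [-9.5, -1.3, 7.5]
width: 0.874
```

Call:
{"api": "jog_arm", "payload": {
  "commands": "-0.74 -0.02 -0.0033 0 0 0 0; -0.74 -0.02 -0.0033 0 0 0 0; 0.15 0 0 0.12 0 0 0; 0.15 0 0 0.13 0 0 0; 0.15 0 0 0 0 0 -0.0186"
}}

```text
clock: 11.75
position: [0.5646, 0.0119, 0.1097]
ee_rot: [2.169, 2.265, 0.011]
force: [0.4, -0.5, -0.1]
width: 0.661
```

Run:
```python
from h import *
o=status.observe(); print(o["position"],np.degrees(2*np.arctan2(o["ee_rot"][1],o["ee_rot"][0])),o["width"])
```

```text
[0.56464584 0.01193718 0.10968929] 92.47803292278137 0.6606484086365682
```

Call:
{"api": "jog_arm", "payload": {
  "commands": "0.15 -0.0311 0.0922 0 0 0 -0.0037; 0.15 -0.0311 0.0922 0 0 0 -0.0037; 0.15 -0.0311 0.0922 0 0 0 -0.0037; 0.15 -0.0311 0.0922 0 0 0 -0.0037; 0.15 -0.0311 0.0922 0 0 0 -0.0037"
}}

```text
clock: 12.25
position: [0.5144, 0.1513, 0.105]
ee_rot: [2.301, 2.139, 0.002]
force: [-0.1, 0.1, 0.6]
width: 0.425
```

Call:
{"api": "jog_arm", "payload": {
  "commands": "0.15 -0.0311 0.0922 0 0 0 -0.0037; 0.15 -0.0311 0.0922 0 0 0 -0.0037; 0.15 -0.0311 0.0922 0 0 0 -0.0037; 0.15 -0.0311 0.0922 0 0 0 -0.0037; 0.15 -0.0311 0.0922 0 0 0 -0.0037"
}}

```text
clock: 12.75
position: [0.4677, 0.2896, 0.105]
ee_rot: [2.421, 2.002, 0.002]
force: [0.7, -0.4, 1.5]
width: 0.425
```

Call:
{"api": "jog_arm", "payload": {
  "commands": "0.15 0 0 -0.1 0 0 0; 0.15 0 0 -0.1 0 0 0; 0.15 0 0 0 0 0 0; 0.15 0 0 0 0 0 0; 0.15 0 0 0 0 0 0"
}}

```text
clock: 13.25
position: [0.469, 0.2887, 0.0462]
ee_rot: [2.421, 2.002, 0.003]
force: [-0.4, 0.3, 0.2]
width: 0.423
```

Run:
```python
from h import *
o=status.observe(); print(o["position"],np.degrees(2*np.arctan2(o["ee_rot"][1],o["ee_rot"][0])),o["width"],o["joints"].round(2))
# edge check of the two other strips unchanged + placed strip
d=grab("top"); P0=dict(np.load("top0.npz")); np.savez("top2.npz",**d)
```

```text
[0.46903228 0.28870558 0.04624435] 79.18119993709597 0.4232001838158626 [-0.68  0.53  0.05  1.95 -0.04  0.66  0.77]
```

Call:
{"api": "jog_arm", "payload": {
  "commands": "0.15 0 0 -0.07 0 0 0; 0.15 0 0 -0.06 0 0 0; 0.15 0 0 -0.01 0 0 0; 1 0 0 0 0 0 0; 1 0 0 0 0 0 0"
}}

```text
clock: 13.8
position: [0.4688, 0.2888, 0.004]
ee_rot: [2.421, 2.003, 0.003]
force: [0.0, 0.6, 0.4]
width: 0.298
```

Call:
{"api": "jog_arm", "payload": {
  "commands": "1 0 0 0 0 0 0; 1 0 0 0 0 0 0; 1 0 0 0 0 0 0; 1 0 0 0 0 0 0; 1 0 0 0.1 0 0 0"
}}

```text
clock: 14.3
position: [0.4662, 0.2872, 0.0307]
ee_rot: [-2.42, -2.003, 0.008]
force: [1.1, -0.0, -0.2]
width: 0.146
```

Call:
{"api": "jog_arm", "payload": {
  "commands": "1 0 0 0.1333 0 0 0; 1 0 0 0.1333 0 0 0; 1 0.0201 -0.0942 0 0 0 -0.0194; 1 0.0201 -0.0942 0 0 0 -0.0194; 1 0.0201 -0.0942 0 0 0 -0.0194"
}}

```text
clock: 14.8
position: [0.4863, 0.2028, 0.1134]
ee_rot: [-2.747, -1.523, -0.002]
force: [0.9, 0.0, -0.4]
width: 0.149
```

Call:
{"api": "jog_arm", "payload": {
  "commands": "1 0.0201 -0.0942 0 0 0 -0.0194; 1 0.0201 -0.0942 0 0 0 -0.0194; 1 0.0201 -0.0942 0 0 0 -0.0194; 1 0.0201 -0.0942 0 0 0 -0.0194; 1 0.0201 -0.0942 0 0 0 -0.0194"
}}

```text
clock: 15.3
position: [0.5163, 0.0612, 0.1131]
ee_rot: [-3.078, -0.628, -0.001]
force: [0.3, -1.4, -1.5]
width: 0.147
```

Call:
{"api": "jog_arm", "payload": {
  "commands": "1 0.0201 -0.0942 0 0 0 -0.0194; 1 0.0201 -0.0942 0 0 0 -0.0194; 1 0 0 -0.08 0 0 0; 1 0 0 -0.08 0 0 0; 1 0 0 0 0 0 0"
}}

```text
clock: 15.8
position: [0.5263, 0.0056, 0.0627]
ee_rot: [3.131, 0.256, -0.007]
force: [0.2, -0.8, -0.9]
width: 0.145
```

Run:
```python
from h import *
d=grab("side"); save(d,"s5.png",(245,170,355,255),7)
o=status.observe(); print(o["position"],np.degrees(2*np.arctan2(o["ee_rot"][1],o["ee_rot"][0])),o["width"])
```

```text
[0.52718174 0.00571297 0.0640602 ] 9.366654423471811 0.14927423233006518
```

View pics/s5.png

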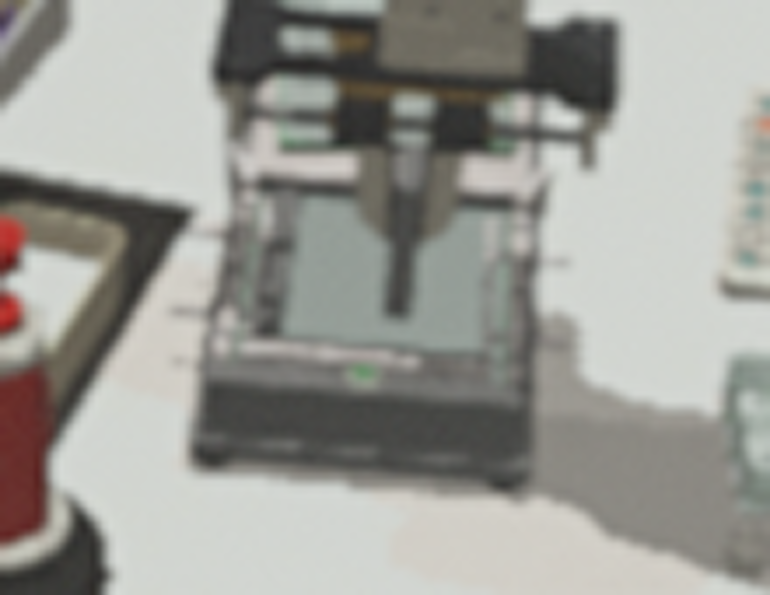

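Spacer 1 lies along the left stop (crop (275,265), full length). Spacer 2 hangs aligned at (400,250). Lowering and releasing it.

Call:
{"api": "jog_arm", "payload": {
  "commands": "1 0 0 -0.05 0 0 0; 1 0 0 -0.04 0 0 0; 1 0 0 -0.02 0 0 0; 1 0 0 -0.006 0 0 0; 1 0 0 0 0 0 0"
}}

```text
clock: 16.35
position: [0.5284, 0.0058, 0.0302]
ee_rot: [-3.131, -0.257, 0.0]
force: [0.1, -0.4, 0.0]
width: 0.152
```

Call:
{"api": "jog_arm", "payload": {
  "commands": "0.4 0 0 0 0 0 0; 0.4 0 0 0 0 0 0; 0.4 0 0 0.1 0 0 0; 0.4 0 0 0.1 0 0 0; -0.74 0.04 0.006 0 0 0 0.0208"
}}

```text
clock: 16.85
position: [0.5416, 0.0073, 0.0936]
ee_rot: [3.107, 0.461, 0.007]
force: [0.3, 0.2, -0.5]
width: 0.347
```

Call:
{"api": "jog_arm", "payload": {
  "commands": "-0.74 0.039 0.006 0 0 0 0.0208; -0.74 0 0 0 0 0 0.0208; -0.74 0 0 0 0 0 0.0208; -0.74 0 0 0 0 0 0.0208; -0.74 0 0 0 0 0 0.0208"
}}

```text
clock: 17.35
position: [0.5522, 0.0093, 0.0904]
ee_rot: [2.791, 1.441, 0.001]
force: [0.5, 0.6, -0.3]
width: 0.771
```

Call:
{"api": "jog_arm", "payload": {
  "commands": "-0.74 0 0 0 0 0 0.0208; -0.74 0 0 0 0 0 0.0208; -0.74 0 0 0 0 0 0.0208; -0.74 0 0 0 0 0 0.0208; -0.74 0 0 0 0 0 0.0208"
}}

```text
clock: 17.85
position: [0.5522, 0.0092, 0.0904]
ee_rot: [2.181, 2.26, 0.0]
force: [0.4, -0.2, -0.3]
width: 0.87
```

Run:
```python
from h import *
o=status.observe(); print(o["position"],np.degrees(2*np.arctan2(o["ee_rot"][1],o["ee_rot"][0])),o["width"])
```

```text
[0.55216049 0.00924634 0.09036756] 92.03896831296964 0.8696086619095552
```

Call:
{"api": "jog_arm", "payload": {
  "commands": "-0.74 0 0 0 0 0 0.0209; -0.74 0 0 -0.1 0 0 0; -0.74 0 0 -0.08 0 0 0; -0.74 0 0 -0.025 0 0 0; -0.74 0 0 0 0 0 0"
}}

```text
clock: 18.35
position: [0.5516, 0.0092, 0.0281]
ee_rot: [-2.034, -2.393, 0.002]
force: [0.0, -0.9, 0.5]
width: 0.869
```

Call:
{"api": "jog_arm", "payload": {
  "commands": "-0.74 -0.0263 -0.0044 0 0 0 0; -0.74 -0.0263 -0.0044 0 0 0 0; -0.74 -0.0263 -0.0044 0 0 0 0; -0.74 -0.0263 -0.0044 0 0 0 0; -0.74 0 0 0 0 0 0"
}}

```text
clock: 18.85
position: [0.5191, 0.0038, 0.0288]
ee_rot: [-2.035, -2.393, 0.001]
force: [0.3, -0.2, -0.0]
width: 0.868
```

Call:
{"api": "jog_arm", "payload": {
  "commands": "-0.74 -0.0033 -0.00055 0 0 0 0; -0.74 -0.0033 -0.00055 0 0 0 0; -0.74 -0.0033 -0.00055 0 0 0 0; -0.74 -0.0033 -0.00055 0 0 0 0; -0.74 0 0 0 0 0 0"
}}

```text
clock: 19.35
position: [0.5166, 0.0035, 0.0285]
ee_rot: [2.035, 2.394, 0.0]
force: [0.3, -1.0, 0.7]
width: 0.868
```

Call:
{"api": "jog_arm", "payload": {
  "commands": "-0.74 -0.0033 -0.00055 0 0 0 0; -0.74 -0.0033 -0.00055 0 0 0 0; -0.74 -0.0033 -0.00055 0 0 0 0; -0.74 0 0 0 0 0 0; -0.74 0 0 0 0 0 0"
}}

```text
clock: 19.85
position: [0.5133, 0.0029, 0.0285]
ee_rot: [-2.035, -2.393, 0.0]
force: [-0.5, 0.1, -0.2]
width: 0.875
```

Call:
{"api": "jog_arm", "payload": {
  "commands": "-0.74 -0.0033 -0.00055 0 0 0 0; -0.74 -0.0033 -0.00055 0 0 0 0; -0.74 -0.0033 -0.00055 0 0 0 0; -0.74 0 0 0 0 0 0; -0.74 0 0 0 0 0 0"
}}

```text
clock: 20.35
position: [0.5105, 0.0025, 0.0285]
ee_rot: [-2.035, -2.394, 0.0]
force: [0.4, 0.2, 0.6]
width: 0.869
```

Call:
{"api": "jog_arm", "payload": {
  "commands": "-0.74 -0.0033 -0.00055 0 0 0 0; -0.74 -0.0033 -0.00055 0 0 0 0; -0.74 -0.0033 -0.00055 0 0 0 0; -0.74 0 0 0 0 0 0; -0.74 0 0 0 0 0 0"
}}

```text
clock: 20.85
position: [0.5101, 0.0025, 0.0292]
ee_rot: [2.032, 2.392, 0.006]
force: [7.0, 1.2, -1.0]
width: 0.867
```

Call:
{"api": "jog_arm", "payload": {
  "commands": "-0.74 -0.0027 -0.00045 0 0 0 0; -0.74 0 0 0 0 0 0; -0.74 0 0 0 0 0 0; -0.74 0 0 0 0 0 0; -0.74 0 0 0 0 0 0"
}}

```text
clock: 21.35
position: [0.5101, 0.0025, 0.0294]
ee_rot: [2.031, 2.392, 0.007]
force: [8.7, 0.3, -0.9]
width: 0.873
```

Call:
{"api": "jog_arm", "payload": {
  "commands": "-0.74 0.02 0.0033 0 0 0 0; -0.74 0.02 0.0033 0 0 0 0; -0.52 0 0 0.12 0 0 0; -0.52 0 0 0.16 0 0 0; -0.52 0 0 0.16 0 0 -0.0186"
}}

```text
clock: 21.85
position: [0.5177, 0.0035, 0.1614]
ee_rot: [-2.171, -2.268, 0.004]
force: [1.2, -0.5, -0.2]
width: 0.758
```

Run:
```python
from h import *
o=status.observe(); print(o["position"],np.degrees(2*np.arctan2(o["ee_rot"][1],o["ee_rot"][0])),o["width"],o["joints"].round(2))
```

```text
[0.517697   0.00354675 0.1613622 ] -267.48322804535144 0.758349239109728 [-0.11  0.33 -0.    1.91  0.    0.9   1.5 ]
```

Call:
{"api": "jog_arm", "payload": {
  "commands": "-0.52 0.0199 -0.0796 0 0 0 -0.0193; -0.52 0.0199 -0.0796 0 0 0 -0.0193; -0.52 0.0199 -0.0796 0 0 0 -0.0193; -0.52 0.0199 -0.0796 0 0 0 -0.0193; -0.52 0.0199 -0.0796 0 0 0 -0.0193"
}}

```text
clock: 22.35
position: [0.5483, -0.1165, 0.1602]
ee_rot: [-2.753, -1.512, 0.002]
force: [0.1, 0.1, 0.9]
width: 0.762
```

Call:
{"api": "jog_arm", "payload": {
  "commands": "-0.52 0.0199 -0.0796 0 0 0 -0.0193; -0.52 0.0199 -0.0796 0 0 0 -0.0193; -0.52 0.0199 -0.0796 0 0 0 -0.0193; -0.52 0.0199 -0.0796 0 0 0 -0.0193; -0.52 0.0199 -0.0796 0 0 0 -0.0193"
}}

```text
clock: 22.85
position: [0.5781, -0.2358, 0.16]
ee_rot: [-3.079, -0.621, 0.002]
force: [-0.4, -0.1, -0.3]
width: 0.759
```

Call:
{"api": "jog_arm", "payload": {
  "commands": "-0.52 0.0199 -0.0796 0 0 0 -0.0193; -0.52 0.0199 -0.0796 0 0 0 -0.0193; -0.52 0 0 0 0 0 0; -0.52 0 0 0 0 0 0; -0.52 0 0 0 0 0 0"
}}

```text
clock: 23.35
position: [0.5902, -0.2813, 0.1601]
ee_rot: [-3.13, -0.256, 0.001]
force: [-0.2, 0.9, 0.1]
width: 0.759
```

Run:
```python
from h import *
o=status.observe(); print(o["position"],np.degrees(2*np.arctan2(o["ee_rot"][1],o["ee_rot"][0])),o["width"],o["joints"].round(2))
a=grab("side"); b=grab("top")
A=cv2.resize(a["pixels"][155:250,262:342,::-1],(480,570),interpolation=cv2.INTER_CUBIC)
save(b,"t6.png",(255,170,400,280),5.5); cv2.imwrite("pics/s6.png",A)
```

```text
[ 0.59024315 -0.28129542  0.16006245] -350.655353336804 0.758939677216275 [ 0.1   0.56  0.4   1.6  -0.25  1.04  0.74]
```

View pics/t6.png

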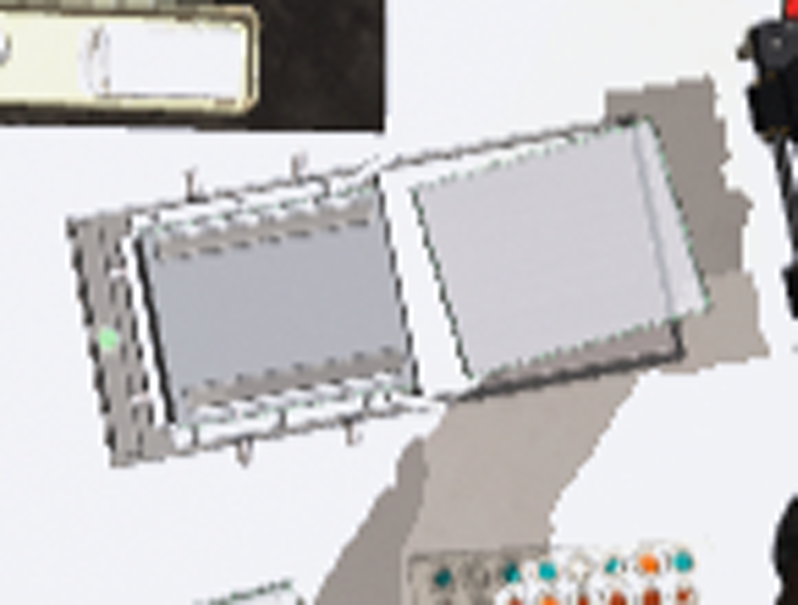

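Both spacers lie straight along their stops (crop bands at y≈235 and y≈370). The cover on the ledge is skewed, with corners at about (415,188), (470,380), (708,303) and (650,118).

Run:
```python
from h import *
d=dict(np.load("top0.npz"))
O=np.array([.5505,-.0715]);t=np.radians(9.55);M=np.array([[np.cos(t),np.sin(t)],[-np.sin(t),np.cos(t)]])
f=lambda L:np.array([[255+(x+.5)/5.5-.5,170+(y+.5)/5.5-.5] for x,y in L])
g=lambda L,z:((ray(d,f(L),z)[:,:2]-O)@M.T*1000).round(1).tolist()
print("cover top",g([(415,188),(470,380),(708,303),(650,118)],.048))
print("lip",g([(378,180),(415,392)],.04),"ledge end",g([(683,358)],.04))
print("spacer inner edges",g([(170,262),(370,222)],.036),g([(185,382),(400,345)],.036))
print("guide tops inner mouth",g([(365,190),(415,400)],.041))
print("TCP",M@(np.array([.5902,-.2813])-O)*1000)
```

```text
cover top [[58.6, -16.5], [-66.5, -27.6], [-46.2, -185.1], [75.6, -172.3]]
lip [[68.3, 4.4], [-67.8, 6.8]] ledge end [[-77.5, -164.7]]
spacer inner edges [[41.0, 143.9], [43.2, 14.0]] [[-35.4, 148.3], [-37.1, 10.0]]
guide tops inner mouth [[63.5, 13.9], [-72.8, 7.9]]
TCP [   4.34225679 -213.47897978]
```

Call:
{"api": "jog_arm", "payload": {
  "commands": "-0.52 0 0 -0.13 0 0 0; -0.52 0 0 -0.13 0 0 0; -0.52 0 0 -0.1 0 0 0; -0.52 0 0 -0.031 0 0 0; -0.52 0 0 0 0 0 0"
}}

```text
clock: 23.95
position: [0.5898, -0.2819, 0.0424]
ee_rot: [-3.13, -0.253, 0.003]
force: [1.1, -0.6, 0.4]
width: 0.76
```

Call:
{"api": "jog_arm", "payload": {
  "commands": "-0.52 -0.0028 0.0164 0 0 0 0; -0.52 -0.0028 0.0164 0 0 0 0; -0.52 -0.0028 0.0164 0 0 0 0; -0.52 -0.0011 0.0066 0 0 0 0; -0.52 -0.0011 0.0066 0 0 0 0"
}}

```text
clock: 24.45
position: [0.5879, -0.2644, 0.0441]
ee_rot: [3.13, 0.252, 0.003]
force: [0.3, -3.6, 1.9]
width: 0.76
```

Call:
{"api": "jog_arm", "payload": {
  "commands": "-0.52 -0.0011 0.0066 0 0 0 0; -0.52 -0.0011 0.0066 0 0 0 0; -0.52 -0.0011 0.0066 0 0 0 0; -0.52 -0.0011 0.0066 0 0 0 0; -0.52 0 0 0 0 0 0"
}}

```text
clock: 24.95
position: [0.5857, -0.2577, 0.0438]
ee_rot: [3.13, 0.25, 0.001]
force: [-1.5, -4.7, 3.8]
width: 0.763
```

Run:
```python
from h import *
o=status.observe(); p=o["position"]; print(p,o["force"])
O=np.array([.5505,-.0715]);t=np.radians(9.55);M=np.array([[np.cos(t),np.sin(t)],[-np.sin(t),np.cos(t)]])
print(M@(p[:2]-O))
a=grab("side"); b=grab("top")
A=cv2.resize(a["pixels"][160:240,275:335,::-1],(440,587),interpolation=cv2.INTER_CUBIC)
B=cv2.resize(b["pixels"][185:255,300:400,::-1],(360,252),interpolation=cv2.INTER_CUBIC)
C=np.zeros((587,800,3),np.uint8); C[:,:440]=A; C[:252,440:]=B; cv2.imwrite("pics/m7.png",C)
```

```text
[ 0.58572604 -0.25772147  0.04377712] [-1.54569512 -4.72513519  3.84375722]
[ 0.00384217 -0.18948496]
```

View pics/m7.png

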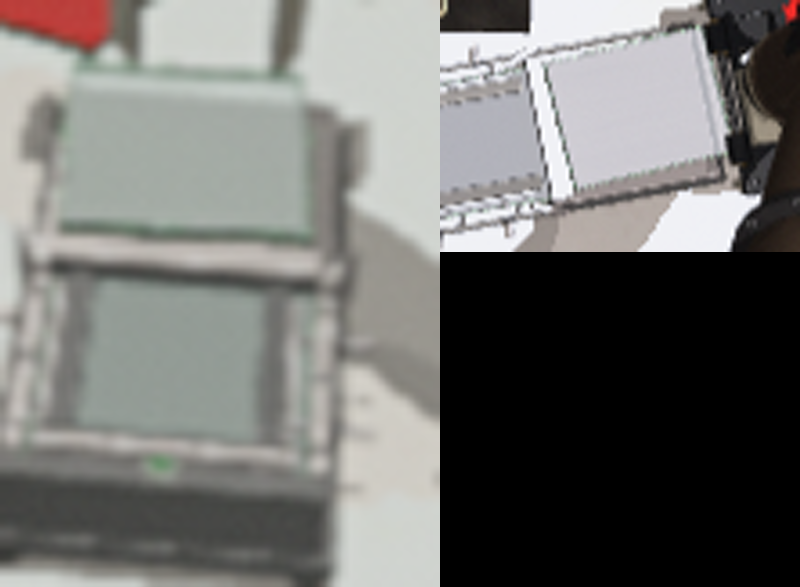

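Call:
{"api": "jog_arm", "payload": {
  "commands": "-0.52 0 0 0.005 0 0 0; -0.52 -0.0011 0.0066 0 0 0 0; -0.52 -0.0011 0.0066 0 0 0 0; -0.52 -0.0011 0.0066 0 0 0 0; -0.52 0 0 0 0 0 0"
}}

```text
clock: 25.55
position: [0.5848, -0.2496, 0.0446]
ee_rot: [-3.131, -0.253, 0.0]
force: [-1.6, -2.1, 1.4]
width: 0.759
```

```bash
cat > cov.py <<'E'
from h import *
import sys
o=status.observe(); p=o["position"]; print(p.round(4),o["force"].round(1))
O=np.array([.5505,-.0715]);t=np.radians(9.55);M=np.array([[np.cos(t),np.sin(t)],[-np.sin(t),np.cos(t)]])
print("tcp cradle",(M@(p[:2]-O)*1000).round(1))
b=grab("top")
# greenish edge pixels of the cover
I=b["pixels"].astype(int); g=(I[...,1]-np.maximum(I[...,0],I[...,2]))>6
vu=np.argwhere(g); q=(ray(b,vu[:,::-1],.046)[:,:2]-O)@M.T*1000
k=(abs(q[:,0])<85)&(q[:,1]>-200)&(q[:,1]<140); q=q[k]
print(len(q)); r=cv2.minAreaRect(q.astype(np.float32)); print("rect",r); print(cv2.boxPoints(r).round(1).tolist())
E
python3 cov.py
```

```text
[ 0.5848 -0.2496  0.0446] [-1.6 -2.1  1.4]
tcp cradle [   4.3 -181.3]
60
rect ((5.066532135009766, -24.718399047851562), (132.22518920898438, 290.5353698730469), 4.333659648895264)
[[-71.80000305175781, 115.0999984741211], [-49.900001525878906, -174.60000610351562], [82.0, -164.60000610351562], [60.0, 125.0999984741211]]
```

```bash
sed -i 's/q\[:,1\]<140/q[:,1]<float(sys.argv[1])/' cov.py; python3 cov.py 5
```

```text
[ 0.5848 -0.2497  0.0446] [-1.6 -2.3  1.1]
tcp cradle [   4.2 -181.4]
47
rect ((10.412540435791016, -88.21927642822266), (127.0942153930664, 161.12664794921875), 1.5933517217636108)
[[-55.400001525878906, -9.5], [-50.900001525878906, -170.5], [76.19999694824219, -167.0], [71.69999694824219, -5.900000095367432]]
```

The cover is now nearly square (1.6°) but about 10 mm to +x'. I'll nudge it sideways with the open fingers along its +x' edge before entering the guides.

Call:
{"api": "jog_arm", "payload": {
  "commands": "-0.52 0.0083 -0.0493 0 0 0 0; -0.52 0 0 0.1 0 0 0; -0.52 0 0 0.1 0 0 0; -0.74 0.0199 0.0319 0 0 0 0.0208; -0.74 0.0199 0.0319 0 0 0 0.0208"
}}

```text
clock: 26.15
position: [0.6004, -0.2468, 0.106]
ee_rot: [3.07, 0.664, 0.003]
force: [-0.4, 0.5, -0.1]
width: 0.86
```

Call:
{"api": "jog_arm", "payload": {
  "commands": "-0.74 0.0199 0.0319 0 0 0 0.0208; -0.74 0.0199 0.0319 0 0 0 0.0208; -0.74 0.0199 0.0319 0 0 0 0.0208; -0.74 0.0199 0.0319 0 0 0 0.0208; -0.74 0.0199 0.0319 0 0 0 0.0208"
}}

```text
clock: 26.65
position: [0.6297, -0.1981, 0.1046]
ee_rot: [-2.694, -1.615, -0.001]
force: [-1.0, 0.5, -1.5]
width: 0.867
```

Call:
{"api": "jog_arm", "payload": {
  "commands": "-0.74 0.0199 0.0319 0 0 0 0.0208; -0.74 0.0199 0.0319 0 0 0 0.0208; -0.74 0.0199 0.0319 0 0 0 0.0208; -0.74 0.0199 0.0319 0 0 0 0.0208; -0.74 0.0199 0.0319 0 0 0 0.0208"
}}

```text
clock: 27.15
position: [0.6595, -0.1504, 0.1046]
ee_rot: [-2.033, -2.394, -0.001]
force: [0.2, -0.9, -0.8]
width: 0.869
```

Run:
```python
from h import *
o=status.observe(); p=o["position"]
O=np.array([.5505,-.0715]);t=np.radians(9.55);M=np.array([[np.cos(t),np.sin(t)],[-np.sin(t),np.cos(t)]])
print(p,M@(p[:2]-O)*1000,np.degrees(2*np.arctan2(o["ee_rot"][1],o["ee_rot"][0]))%360,o["width"],o["force"])
```

```text
[ 0.6595134  -0.15041386  0.10460561] [ 94.41014531 -95.90642708] 99.31669608136696 0.8693468562194754 [ 0.22759367 -0.89572823 -0.84519772]
```

Call:
{"api": "jog_arm", "payload": {
  "commands": "-0.74 0 0 -0.1 0 0 0; -0.74 0 0 -0.08 0 0 0; -0.74 0 0 -0.02 0 0 0; -0.74 -0.0164 -0.0028 0 0 0 0; -0.74 -0.0082 -0.0014 0 0 0 0"
}}

```text
clock: 27.65
position: [0.6518, -0.152, 0.0456]
ee_rot: [2.04, 2.389, 0.001]
force: [-0.7, 0.3, 0.3]
width: 0.87
```

Call:
{"api": "jog_arm", "payload": {
  "commands": "-0.74 -0.0076 -0.0013 0 0 0 0; -0.74 -0.0076 -0.0013 0 0 0 0; -0.74 -0.0076 -0.0013 0 0 0 0; -0.74 -0.0076 -0.0013 0 0 0 0; -0.74 0 0 0 0 0 0"
}}

```text
clock: 28.15
position: [0.6434, -0.153, 0.0456]
ee_rot: [2.038, 2.388, 0.002]
force: [3.9, -0.3, 3.8]
width: 0.868
```

```bash
python3 cov.py 5
```

```text
[ 0.6434 -0.153   0.0456] [ 3.9 -0.3  3.8]
tcp cradle [ 78.1 -95.8]
23
rect ((-24.93683624267578, -37.69293212890625), (169.02630615234375, 79.52802276611328), 44.43763732910156)
[[-113.0999984741211, -68.5], [-57.400001525878906, -125.30000305175781], [63.20000076293945, -6.900000095367432], [7.599999904632568, 49.900001525878906]]
```

Call:
{"api": "jog_arm", "payload": {
  "commands": "-0.74 -0.005 -0.0008 0.004 0 0 0; -0.74 -0.005 -0.0008 0 0 0 0; -0.74 -0.005 -0.0008 0 0 0 0; -0.74 0 0 0 0 0 0; -0.74 0 0 0 0 0 0"
}}

```text
clock: 28.7
position: [0.6377, -0.1534, 0.0457]
ee_rot: [-2.039, -2.389, 0.0]
force: [2.5, 0.7, 0.8]
width: 0.868
```

```bash
python3 cov.py 5
```

```text
[ 0.6377 -0.1534  0.0457] [2.5 0.7 0.8]
tcp cradle [ 72.4 -95.3]
24
rect ((-31.02710723876953, -34.67854309082031), (170.95033264160156, 83.75952911376953), 43.48052215576172)
[[-121.9000015258789, -63.099998474121094], [-64.19999694824219, -123.9000015258789], [59.79999923706055, -6.300000190734863], [2.200000047683716, 54.5]]
```

Call:
{"api": "jog_arm", "payload": {
  "commands": "-0.74 0.0263 0.0044 0 0 0 0; -0.74 0 0 0.1 0 0 0; -0.74 0 0 0.1 0 0 0; -0.52 -0.0177 -0.0297 0 0 0 -0.0208; -0.52 -0.0177 -0.0297 0 0 0 -0.0208"
}}

```text
clock: 29.25
position: [0.6357, -0.1702, 0.1068]
ee_rot: [2.338, 2.098, 0.001]
force: [-0.1, -0.1, -0.2]
width: 0.774
```

Call:
{"api": "jog_arm", "payload": {
  "commands": "-0.52 -0.0177 -0.0297 0 0 0 -0.0208; -0.52 -0.0177 -0.0297 0 0 0 -0.0208; -0.52 -0.0177 -0.0297 0 0 0 -0.0208; -0.52 -0.0177 -0.0297 0 0 0 -0.0208; -0.52 -0.0177 -0.0297 0 0 0 -0.0208"
}}

```text
clock: 29.75
position: [0.6081, -0.215, 0.1055]
ee_rot: [-2.887, -1.235, 0.002]
force: [0.1, -0.4, 0.2]
width: 0.762
```

Call:
{"api": "jog_arm", "payload": {
  "commands": "-0.52 -0.0177 -0.0297 0 0 0 -0.0208; -0.52 -0.0177 -0.0297 0 0 0 -0.0208; -0.52 -0.0177 -0.0297 0 0 0 -0.0208; -0.52 -0.0177 -0.0297 0 0 0 -0.0208; -0.52 -0.0177 -0.0297 0 0 0 -0.0208"
}}

```text
clock: 30.25
position: [0.5817, -0.2594, 0.1055]
ee_rot: [-3.132, -0.244, 0.002]
force: [-0.4, -0.1, 0.0]
width: 0.757
```

```bash
python3 cov.py 5; python3 -c "
from h import *
o=status.observe();print(np.degrees(2*np.arctan2(o['ee_rot'][1],o['ee_rot'][0]))%360)"
```

```text
[ 0.5817 -0.2594  0.1055] [-0.4 -0.1  0. ]
tcp cradle [  -0.4 -190.4]
58
rect ((-1.61639404296875, -85.40705108642578), (161.30609130859375, 127.43468475341797), 89.16858673095703)
[[-66.5, -165.10000610351562], [60.900001525878906, -167.0], [63.29999923706055, -5.699999809265137], [-64.19999694824219, -3.799999952316284]]
8.341856295806613
```

Call:
{"api": "jog_arm", "payload": {
  "commands": "-0.52 0 0 -0.1 0 0 0.0033; -0.52 0 0 -0.08 0 0 0; -0.52 0 0 -0.023 0 0 0; -0.52 0 0 0 0 0 0; -0.52 -0.0028 0.0164 0 0 0 0"
}}

```text
clock: 30.8
position: [0.5818, -0.2553, 0.0459]
ee_rot: [3.128, 0.284, 0.001]
force: [-0.3, -0.4, -0.0]
width: 0.76
```

Call:
{"api": "jog_arm", "payload": {
  "commands": "-0.52 -0.0028 0.0164 0 0 0 0; -0.52 -0.0022 0.0131 0 0 0 0; -0.52 -0.0022 0.0131 0 0 0 0; -0.52 -0.0022 0.0131 0 0 0 0; -0.52 -0.0022 0.0131 0 0 0 0"
}}

```text
clock: 31.3
position: [0.5785, -0.2346, 0.0458]
ee_rot: [3.127, 0.283, 0.003]
force: [1.5, -5.5, 2.2]
width: 0.758
```

Call:
{"api": "jog_arm", "payload": {
  "commands": "-0.52 -0.0022 0.0131 0 0 0 0; -0.52 -0.0022 0.0131 0 0 0 0; -0.52 -0.0022 0.0131 0 0 0 0; -0.52 -0.0022 0.0131 0 0 0 0; -0.52 0 0 0 0 0 0"
}}

```text
clock: 31.8
position: [0.5767, -0.2193, 0.0459]
ee_rot: [3.126, 0.283, 0.005]
force: [2.5, -5.0, 1.6]
width: 0.759
```

```bash
python3 cov.py 40
```

```text
[ 0.5767 -0.2193  0.0459] [ 2.5 -5.   1.6]
tcp cradle [   1.3 -150.1]
31
rect ((-2.833972930908203, -46.037086486816406), (148.62777709960938, 134.55381774902344), 86.85551452636719)
[[-74.0999984741211, -116.5], [60.29999923706055, -123.9000015258789], [68.4000015258789, 24.5], [-65.9000015258789, 31.899999618530273]]
```

Call:
{"api": "jog_arm", "payload": {
  "commands": "-0.52 -0.0022 0.0131 0 0 0 -0.002; -0.52 -0.0022 0.0131 0 0 0 0; -0.52 -0.0022 0.0131 0 0 0 0; -0.52 -0.0022 0.0131 0 0 0 0; -0.52 -0.0022 0.0131 0 0 0 0"
}}

```text
clock: 32.35
position: [0.573, -0.1995, 0.0458]
ee_rot: [3.128, 0.263, 0.004]
force: [3.0, -4.9, 2.5]
width: 0.762
```

Call:
{"api": "jog_arm", "payload": {
  "commands": "-0.52 -0.0022 0.0131 0 0 0 0; -0.52 -0.0022 0.0131 0 0 0 0; -0.52 -0.0022 0.0131 0 0 0 0; -0.52 -0.0022 0.0131 0 0 0 0; -0.52 0 0 0 0 0 0"
}}

```text
clock: 32.85
position: [0.5704, -0.183, 0.0457]
ee_rot: [3.129, 0.264, 0.004]
force: [3.1, -3.8, 1.3]
width: 0.76
```

```bash
python3 cov.py 60
```

```text
[ 0.5704 -0.183   0.0457] [ 3.1 -3.8  1.3]
tcp cradle [   1.2 -113.3]
21
rect ((0.6879959106445312, -11.214569091796875), (130.1120147705078, 139.9088897705078), 0.005854728631675243)
[[-64.4000015258789, 58.70000076293945], [-64.4000015258789, -81.19999694824219], [65.80000305175781, -81.19999694824219], [65.69999694824219, 58.70000076293945]]
```

Call:
{"api": "jog_arm", "payload": {
  "commands": "-0.52 0.0006 0.0135 0 0 0 0; -0.52 -0.0022 0.0131 0 0 0 0; -0.52 -0.0022 0.0131 0 0 0 0; -0.52 -0.0022 0.0131 0 0 0 0; -0.52 -0.0022 0.0131 0 0 0 0"
}}

```text
clock: 33.4
position: [0.5678, -0.1639, 0.0457]
ee_rot: [3.129, 0.263, 0.003]
force: [2.4, -6.0, 0.9]
width: 0.759
```

Call:
{"api": "jog_arm", "payload": {
  "commands": "-0.52 -0.0022 0.0131 0 0 0 0; -0.52 -0.0022 0.0131 0 0 0 0; -0.52 -0.0022 0.0131 0 0 0 0; -0.52 -0.0022 0.0131 0 0 0 0; -0.52 0 0 0 0 0 0"
}}

```text
clock: 33.9
position: [0.5651, -0.1475, 0.0456]
ee_rot: [3.129, 0.264, 0.003]
force: [1.6, -3.2, 2.8]
width: 0.764
```

```bash
python3 cov.py 100
python3 - <<'E'
from h import *
a=grab("side"); save(a,"s8.png",(262,160,345,245),7)
E
```

```text
[ 0.5651 -0.1475  0.0456] [ 1.6 -3.2  2.8]
tcp cradle [  1.8 -77.3]
28
rect ((-0.539642333984375, 24.576828002929688), (143.29080200195312, 131.8325958251953), 87.83938598632812)
[[-69.0999984741211, -44.5], [62.599998474121094, -49.5], [68.0, 93.69999694824219], [-63.70000076293945, 98.69999694824219]]
```

View pics/s8.png

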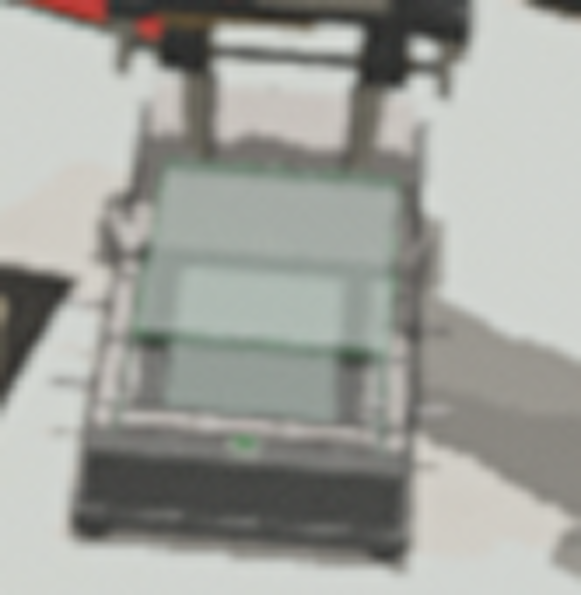

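The cover is square between the guides, lying over both spacers, with its head at crop y≈340 (past mid-bed). Its tail (y≈170) is against both fingers. Continuing.

Call:
{"api": "jog_arm", "payload": {
  "commands": "-0.52 -0.0022 0.0131 0 0 0 0; -0.52 -0.0022 0.0131 0 0 0 0; -0.52 -0.0022 0.0131 0 0 0 0; -0.52 -0.0022 0.0131 0 0 0 0; -0.52 -0.0022 0.0131 0 0 0 0"
}}

```text
clock: 34.5
position: [0.562, -0.1287, 0.0456]
ee_rot: [3.129, 0.263, 0.004]
force: [4.4, -6.8, 3.8]
width: 0.761
```

Call:
{"api": "jog_arm", "payload": {
  "commands": "-0.52 -0.0022 0.0131 -0.002 0 0 0; -0.52 -0.0022 0.0131 -0.002 0 0 0; -0.52 -0.0022 0.0131 -0.001 0 0 0; -0.52 -0.0022 0.0131 0 0 0 0; -0.52 0 0 0 0 0 0"
}}

```text
clock: 35.0
position: [0.5591, -0.1125, 0.0442]
ee_rot: [3.129, 0.264, 0.003]
force: [2.2, -6.0, 5.0]
width: 0.759
```

Call:
{"api": "jog_arm", "payload": {
  "commands": "-0.52 -0.0022 0.0131 0 0 0 0; -0.52 -0.0017 0.0099 0 0 0 0; -0.52 -0.0017 0.0099 0 0 0 0; -0.52 -0.0017 0.0099 0 0 0 0; -0.52 0 0 0 0 0 0"
}}

```text
clock: 35.5
position: [0.5568, -0.099, 0.0438]
ee_rot: [3.13, 0.265, 0.002]
force: [3.0, -3.9, 2.1]
width: 0.759
```

```bash
python3 cov.py 155
```

```text
[ 0.5568 -0.099   0.0438] [ 3.  -3.9  2.1]
tcp cradle [  1.6 -28.1]
26
rect ((0.6474990844726562, 78.18359375), (151.22454833984375, 130.58958435058594), 89.44413757324219)
[[-65.4000015258789, 3.200000047683716], [65.19999694824219, 1.899999976158142], [66.69999694824219, 153.1999969482422], [-63.900001525878906, 154.39999389648438]]
```

Call:
{"api": "jog_arm", "payload": {
  "commands": "-0.52 -0.0011 0.0066 0 0 0 0; -0.52 -0.0011 0.0066 0 0 0 0; -0.52 -0.0011 0.0066 0 0 0 0; -0.52 -0.0011 0.0066 0 0 0 0; -0.52 0 0 0 0 0 0"
}}

```text
clock: 36.05
position: [0.5552, -0.0908, 0.0435]
ee_rot: [3.13, 0.265, 0.001]
force: [3.3, -3.7, -0.2]
width: 0.761
```

Call:
{"api": "jog_arm", "payload": {
  "commands": "-0.52 -0.0011 0.0066 0 0 0 0; -0.52 -0.0005 0.0033 0 0 0 0; -0.52 -0.0005 0.0033 0 0 0 0; -0.52 0 0 0 0 0 0; -0.52 0 0 0 0 0 0"
}}

```text
clock: 36.55
position: [0.5544, -0.087, 0.0435]
ee_rot: [3.13, 0.265, 0.001]
force: [3.5, -3.3, -0.2]
width: 0.761
```

Call:
{"api": "jog_arm", "payload": {
  "commands": "-0.52 -0.0005 0.0033 0 0 0 0; -0.52 -0.0005 0.0033 0 0 0 0; -0.52 -0.0005 0.0033 0 0 0 0; -0.52 0 0 0 0 0 0; -0.52 0 0 0 0 0 0"
}}

```text
clock: 37.05
position: [0.5537, -0.084, 0.0434]
ee_rot: [-3.13, -0.265, -0.0]
force: [3.6, -3.1, 0.1]
width: 0.763
```

```bash
python3 cov.py 175
```

```text
[ 0.5537 -0.084   0.0434] [ 3.6 -3.1  0.1]
tcp cradle [  1.1 -12.8]
21
rect ((-1.6249313354492188, 89.72615051269531), (131.77017211914062, 140.90611267089844), 1.0169181823730469)
[[-68.80000305175781, 159.0], [-66.19999694824219, 18.100000381469727], [65.5, 20.5], [63.0, 161.3000030517578]]
```

Call:
{"api": "jog_arm", "payload": {
  "commands": "-0.52 0.002 0.0036 0 0 0 0; -0.52 -0.0005 0.0033 0 0 0 0; -0.52 -0.0005 0.0033 0 0 0 0; -0.52 0 0 0 0 0 0; -0.52 0 0 0 0 0 0"
}}

```text
clock: 37.6
position: [0.5534, -0.0815, 0.0433]
ee_rot: [3.13, 0.264, -0.002]
force: [2.1, -5.0, 0.4]
width: 0.763
```

Call:
{"api": "jog_arm", "payload": {
  "commands": "-0.52 -0.0005 0.0033 0 0 0 0; -0.52 -0.0005 0.0033 0 0 0 0; -0.52 -0.0005 0.0033 0 0 0 0; -0.52 0 0 0 0 0 0; -0.52 0 0 0 0 0 0"
}}

```text
clock: 38.1
position: [0.5529, -0.0785, 0.0432]
ee_rot: [3.13, 0.264, -0.002]
force: [2.2, -5.6, -1.8]
width: 0.763
```

Run:
```python
from h import *
a=grab("side"); save(a,"s9.png",(262,185,345,245),9)
```

```text
(no output)
```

View pics/s9.png

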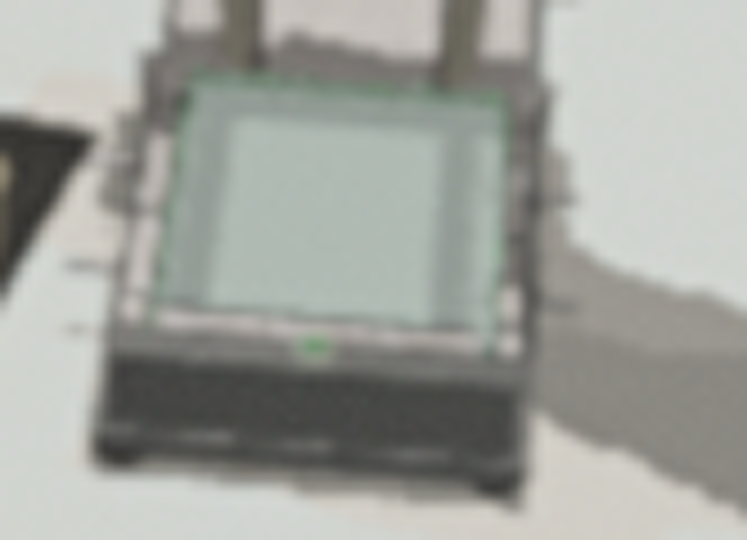

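The cover nearly fills the bed; its tail edge is at crop y≈85 and the head is near the seal (y≈320). Pushing on slowly while watching force.

Call:
{"api": "jog_arm", "payload": {
  "commands": "-0.52 -0.0005 0.0033 0 0 0 0; -0.52 -0.0005 0.0033 0 0 0 0; -0.52 0 0 0 0 0 0; -0.52 0 0 0 0 0 0; -0.52 0 0 0 0 0 0"
}}

```text
clock: 38.65
position: [0.5526, -0.0767, 0.0432]
ee_rot: [3.13, 0.264, -0.002]
force: [1.4, -5.5, -2.2]
width: 0.76
```

Call:
{"api": "jog_arm", "payload": {
  "commands": "-0.52 -0.0005 0.0033 0 0 0 0; -0.52 -0.0005 0.0033 0 0 0 0; -0.52 0 0 0 0 0 0; -0.52 0 0 0 0 0 0; -0.52 0 0 0 0 0 0"
}}

```text
clock: 39.15
position: [0.5523, -0.0749, 0.0432]
ee_rot: [3.13, 0.264, -0.002]
force: [2.3, -5.7, -1.8]
width: 0.759
```

```bash
python3 - <<'E'
from h import *
b=grab("top"); a=grab("side")
d0=dict(np.load("top0.npz")); s0=dict(np.load("side0.npz"))
# seal displacement: track along a row of seal region via phase correlation vs first pictures
O=np.array([.5505,-.0715]);t=np.radians(9.55);c,s=np.cos(t),np.sin(t)
W=lambda x,y,z:[O[0]+c*x-s*y,O[1]+s*x+c*y,z]
def prof(d,x0s,ys,z):
    I=cv2.cvtColor(d["pixels"],cv2.COLOR_RGB2GRAY); out=0
    for x in x0s:
        q=proj(d,[W(x,y,z) for y in ys]).astype(np.float32)
        out=out+cv2.remap(I.astype(np.float32),q[:,:1],q[:,1:],cv2.INTER_LINEAR)[:,0]
    return out/len(x0s)
ys=np.arange(.13,.215,.003)
for n,A,B in(("top",d0,b),("side",s0,a)):
    for z in((.05,) ):
        X=np.linspace(-.03,.03,13)
        print(n); print(prof(A,X,ys,z).round().astype(int).tolist()); print(prof(B,X,ys,z).round().astype(int).tolist())
E
python3 cov.py 175
```

```text
top
[159, 159, 159, 159, 159, 159, 159, 159, 159, 147, 83, 60, 179, 224, 150, 110, 140, 133, 121, 149, 152, 153, 149, 103, 100, 179, 228, 228, 228]
[218, 218, 218, 218, 218, 218, 218, 218, 218, 217, 210, 197, 147, 57, 79, 205, 230, 138, 109, 157, 160, 162, 156, 108, 104, 188, 238, 238, 238]
side
[153, 153, 153, 153, 153, 154, 153, 150, 146, 142, 147, 161, 171, 167, 152, 135, 124, 123, 126, 127, 122, 110, 95, 82, 74, 71, 71, 71, 71]
[182, 182, 182, 182, 182, 182, 182, 183, 183, 183, 179, 172, 160, 157, 163, 164, 157, 145, 133, 127, 119, 107, 93, 81, 73, 71, 71, 71, 71]
[ 0.5523 -0.075   0.0432] [ 2.6 -5.9 -1.7]
tcp cradle [ 1.2 -3.7]
33
rect ((34.930030822753906, 127.70823669433594), (89.01668548583984, 185.29127502441406), 41.28722381591797)
[[-59.599998474121094, 168.0], [62.599998474121094, 28.700000762939453], [129.5, 87.5], [7.199999809265137, 226.6999969482422]]
```

The top profile shows the seal face pressed in about 8 mm (limit 9), so the tail is past the lip. Withdrawing the fingers briskly.

Call:
{"api": "jog_arm", "payload": {
  "commands": "-0.52 0.011 -0.0657 0 0 0 0; -0.52 0.011 -0.0657 0 0 0 0; -0.52 0 0 0 0 0 0; -0.52 0 0 0.05 0 0 0; -0.52 0.0166 -0.0986 0.13 0 0 0"
}}

```text
clock: 39.8
position: [0.5613, -0.1364, 0.0943]
ee_rot: [-3.123, -0.275, 0.014]
force: [1.0, -0.6, -0.7]
width: 0.758
```

Call:
{"api": "jog_arm", "payload": {
  "commands": "-0.52 0.02 -0.12 0.05 0 0 0; -0.52 0.02 -0.12 0.05 0 0 0; -0.52 0.02 -0.12 0 0 0 0; -0.52 0 0 0 0 0 0; -0.52 0 0 0 0 0 0"
}}

```text
clock: 40.3
position: [0.5817, -0.2502, 0.1268]
ee_rot: [-3.129, -0.263, 0.003]
force: [-0.1, 1.6, -0.6]
width: 0.758
```

```bash
python3 - <<'E'
from h import *
b=grab("top"); a=grab("side")
O=np.array([.5505,-.0715]);t=np.radians(9.55);c,s=np.cos(t),np.sin(t)
W=lambda x,y,z:[O[0]+c*x-s*y,O[1]+s*x+c*y,z]
I=cv2.cvtColor(b["pixels"],cv2.COLOR_RGB2GRAY).astype(np.float32)
ys=np.arange(.13,.215,.003); out=0
for x in np.linspace(-.03,.03,13):
    q=proj(b,[W(x,y,.05) for y in ys]).astype(np.float32); out=out+cv2.remap(I,q[:,:1],q[:,1:],cv2.INTER_LINEAR)[:,0]/13
print(out.round().astype(int).tolist())
A=cv2.resize(a["pixels"][175:250,262:345,::-1],(440,400),interpolation=cv2.INTER_CUBIC)
B=cv2.resize(b["pixels"][195:265,262:340,::-1],(356,320),interpolation=cv2.INTER_CUBIC)
D=cv2.resize(b["pixels"][180:300,180:400,::-1],(356,194),interpolation=cv2.INTER_AREA)
C=np.zeros((520,800,3),np.uint8); C[:400,:440]=A; C[:320,442:798]=B; C[322:516,442:798]=D; cv2.imwrite("pics/m10.png",C)
P=cloud(a); P2=cloud(b)
E
python3 cov.py 175
```

```text
[226, 225, 226, 226, 226, 225, 225, 225, 225, 224, 209, 126, 54, 147, 237, 204, 119, 140, 139, 170, 173, 175, 170, 119, 115, 195, 242, 242, 242]
[ 0.5822 -0.2485  0.1267] [-0.1  1.3 -0.5]
tcp cradle [   1.9 -179.8]
58
rect ((0.7466926574707031, 83.96955108642578), (127.23202514648438, 161.97869873046875), 1.0169183015823364)
[[-64.30000305175781, 163.8000030517578], [-61.400001525878906, 1.899999976158142], [65.80000305175781, 4.099999904632568], [62.900001525878906, 166.10000610351562]]
```

Run:
```python
from h import *
O=np.array([.5505,-.0715]);t=np.radians(9.55);M=np.array([[np.cos(t),np.sin(t)],[-np.sin(t),np.cos(t)]])
def hts(d,boxes):
    P=cloud(d).reshape(-1,3); q=(P[:,:2]-O)@M.T*1000; r=[]
    for x0,x1,y0,y1 in boxes:
        k=(q[:,0]>x0)&(q[:,0]<x1)&(q[:,1]>y0)&(q[:,1]<y1)&(P[:,2]>.01)&(P[:,2]<.08); r.append((k.sum(),(np.median(P[k,2])*1000).round(1),(P[k,2].std()*1000).round(1)))
    return r
B=[(-30,30,-150,-40),(-30,30,-15,0)]+[(-30,30,y,y+22) for y in range(6,150,24)]
for n in("top","side"):
    print(n,"before",hts(dict(np.load(n+"0.npz")),B)); d=grab(n); np.savez(n+"9.npz",**d); print(n,"now",hts(d,B))
# green edge of tail in both views
b,a=dict(np.load("top9.npz")),dict(np.load("side9.npz"))
for nm,d in(("top",b),("side",a)):
    I=d["pixels"].astype(int); g=(I[...,1]-np.maximum(I[...,0],I[...,2]))>6; vu=np.argwhere(g)
    for z in(.040,.044,.048):
        q=(ray(d,vu[:,::-1],z)[:,:2]-O)@M.T*1000
        for lab,lo,hi in(("tail",-12,18),("head",145,180)):
            k=(abs(q[:,0])<50)&(q[:,1]>lo)&(q[:,1]<hi)&(abs(q[:,0])>15 if lab=="head" else True); print(nm,z,lab,k.sum(),q[k,1].mean().round(1) if k.any() else None)
```

```text
top before [(np.int64(546), np.float64(48.4), np.float64(2.6)), (np.int64(73), np.float64(40.3), np.float64(3.1)), (np.int64(107), np.float64(26.7), np.float64(2.9)), (np.int64(106), np.float64(26.7), np.float64(3.1)), (np.int64(106), np.float64(26.4), np.float64(2.9)), (np.int64(107), np.float64(26.3), np.float64(2.5)), (np.int64(107), np.float64(26.4), np.float64(2.9)), (np.int64(109), np.float64(26.6), np.float64(2.7))]
top now [(np.int64(535), np.float64(40.4), np.float64(2.8)), (np.int64(75), np.float64(41.0), np.float64(3.0)), (np.int64(111), np.float64(44.4), np.float64(2.8)), (np.int64(108), np.float64(44.7), np.float64(2.7)), (np.int64(109), np.float64(44.0), np.float64(2.7)), (np.int64(111), np.float64(45.0), np.float64(3.0)), (np.int64(109), np.float64(44.7), np.float64(2.7)), (np.int64(110), np.float64(44.7), np.float64(3.0))]
side before [(np.int64(241), np.float64(48.9), np.float64(2.0)), (np.int64(58), np.float64(40.1), np.float64(6.2)), (np.int64(60), np.float64(26.1), np.float64(2.0)), (np.int64(61), np.float64(26.3), np.float64(2.0)), (np.int64(64), np.float64(26.5)
[... 164 characters left out ...]
(0.7))]
side now [(np.int64(239), np.float64(40.6), np.float64(1.9)), (np.int64(26), np.float64(41.3), np.float64(1.7)), (np.int64(59), np.float64(44.7), np.float64(1.7)), (np.int64(60), np.float64(44.3), np.float64(1.9)), (np.int64(66), np.float64(44.5), np.float64(1.9)), (np.int64(64), np.float64(44.8), np.float64(1.5)), (np.int64(67), np.float64(44.5), np.float64(1.8)), (np.int64(68), np.float64(44.3), np.float64(1.7))]
top 0.04 tail 8 4.0
top 0.04 head 9 163.2
top 0.044 tail 8 4.6
top 0.044 head 9 163.3
top 0.048 tail 8 5.2
top 0.048 head 9 163.4
side 0.04 tail 63 7.3
side 0.04 head 10 146.7
side 0.044 tail 52 11.7
side 0.044 head 26 149.3
side 0.048 tail 26 14.7
side 0.048 head 42 152.1
```

The cover is level: top surface 44–45 mm in both views all along (spacer top 36 + 8), down from 48 on the ledge, so it has dropped behind the lip. A quick check of vials and thin strip, then hand in.

Run:
```python
from h import *
a=dict(np.load("top0.npz"))["pixels"].astype(int); b=dict(np.load("top9.npz"))["pixels"].astype(int)
for n,(u,v) in dict(brown=(222,190),orange=(234,200),open=(271,284),thin=(206,252)).items():
    r=30 if n=="thin" else 8; w=12 if n=="thin" else 8
    A=a[v-r:v+r,u-w:u+w]; B=b[v-r:v+r,u-w:u+w]
    f=lambda X:cv2.GaussianBlur(X.mean(-1).astype(np.float32),(0,0),1)
    print(n,cv2.phaseCorrelate(f(A),f(B)),abs(A-B).mean().round(1))
d=dict(np.load("top9.npz"));O=np.array([.5505,-.0715]);t=np.radians(9.55);c,s=np.cos(t),np.sin(t)
xs=np.arange(-.062,.063,.004);I=cv2.cvtColor(d["pixels"],cv2.COLOR_RGB2GRAY).astype(np.float32)
for y in(.03,.08,.13):
    q=proj(d,[[O[0]+c*x-s*y,O[1]+s*x+c*y,.036] for x in xs]).astype(np.float32); print(y,cv2.remap(I,q[:,:1],q[:,1:],cv2.INTER_LINEAR)[:,0].round().astype(int).tolist())
print(status.observe()["force"]); arm.sign_off()
```

```text
brown ((-0.006460319501767842, -0.04917114620536367), 0.9989562925038626) 14.8
orange ((-0.02138212288389596, -0.011400558810775507), 1.0097139484714717) 15.5
open ((-0.11340261504951066, 0.10326329004746437), 1.0011667730286717) 14.5
thin ((0.032337847174405354, -0.021673644756130983), 0.9990480828409394) 14.7
0.03 [215, 212, 199, 183, 181, 190, 214, 226, 225, 226, 226, 226, 226, 226, 225, 226, 226, 225, 225, 225, 226, 226, 225, 225, 225, 225, 216, 183, 181, 184, 193, 176]
0.08 [216, 218, 198, 181, 182, 189, 213, 225, 226, 225, 225, 226, 226, 225, 225, 226, 225, 225, 225, 226, 226, 225, 226, 225, 226, 224, 207, 184, 182, 183, 191, 176]
0.13 [189, 217, 190, 180, 181, 189, 212, 226, 225, 225, 225, 225, 225, 225, 226, 226, 226, 225, 226, 225, 225, 226, 226, 226, 225, 224, 210, 186, 182, 183, 181, 184]
[ 0.00719017 -0.64988024  0.36393198]
the job is handed in; nothing more can be done
```

The cassette is set up and handed in at about 40 s of the 72 s allowed. Sign-off gave no verdict.

**What I did**
- **Spacers:** I laid the two thick spacers on the lower glass and pushed each outward against its stop, to about 9.5 N and 8.7 N. The thin strip stayed on the bench.
- **Cover:** I squared it on the ledge and nudged it sideways to centre it. I then pushed it from its tail, without lifting it, through the guides and against the seal until the seal was pressed in about 8 mm. When I drew the fingers back, it dropped behind the lip.

**Last checks**
- **Level:** the cover's top reads 44–45 mm all along in both cameras. 44 mm is expected on the spacers, so it is level and clear of the lower glass.
- **Seal:** it reads about 5 mm pressed in, against the expected 4 mm.
- **Spacers:** seen through the cover, they lie straight and parallel at the positions where they met the stops.
- **Vials and thin strip:** they show no shift between the first and last top pictures.
- **Robot:** it is clear of everything.

**Disagreements**
- My estimate of the lip position along the slide was about 3 mm off, so I judged the final push from the seal's movement and the force instead.
- Triangulating the green cover edges from the side view was inconclusive, so the level check rests on the depth readings.
- I could not view the final picture because the viewing limit was reached, so the last checks are numerical only.

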